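# Change the picture menu board in the tilted table stand

## Task

Change the menu on this restaurant table: take the red board out of the leaning table stand and put it away upright in an empty slot of the storage rack, and slide the green board from the rack into the table stand. Both boards must end the right way up with the long edge down, pushed fully home in their slots and let go. Leave the yellow board in its slot, and do not knock over or push aside the bottle, cup or side dishes.

Things in the scene. Friction and masses are not known exactly. Their poses are not given: they have to be found in the camera images.
- red_board: picture menu board, a rigid slab 12 mm thick, 150 mm wide and 130 mm high, the same picture on both faces, edges all round red. Starts in the leaning slot of the table stand. Origin: centre of its lower edge face; x across the 12 mm thickness, y along the width, z up its height to the top edge (z = 130 mm). Pinch the top edge across its thickness.
- green_board: picture menu board, a rigid slab 12 mm thick, 150 mm wide and 130 mm high, the same picture on both faces, edges all round green. Starts upright in one of the three rack slots. Origin: centre of its lower edge face; x across the 12 mm thickness, y along the width, z up its height to the top edge (z = 130 mm). 
- yellow_board: picture menu board, a rigid slab 12 mm thick, 150 mm wide and 130 mm high, the same picture on both faces, edges all round yellow. Stands in another rack slot and stays there. Origin: centre of its lower edge face; x across the 12 mm thickness, y along the width, z up its height to the top edge (z = 130 mm). 
- rack: fixed wooden storage rack, base 190 x 225 x 14 mm. Origin: centre of underside, z up. Three upright slots 70 mm apart run along its x (a board's thickness lies along rack y). Each slot: 15 mm wide, 160 mm long inside, floor at z = 14 mm; above that floor the side walls rise 40 mm, flared lips (mouth about 28 mm wide) reach 52 mm, end walls and lips 44 mm.
- rack_slot0 (a point): centre of the floor of rack slot 0 (rack y = -70 mm); a fully inserted board's origin lies here. Axes as the rack's.
- rack_slot1 (a point): centre of the floor of rack slot 1 (rack y = 0 mm); a fully inserted board's origin lies here. Axes as the rack's.
- rack_slot2 (a point): centre of the floor of rack slot 2 (rack y = 70 mm); a fully inserted board's origin lies here. Axes as the rack's.
- stand: fixed dark wooden table menu stand, base 170 x 190 x 12 mm; its x axis points towards the guests. Origin: centre of its underside, z up. It carries the cradle with its leaning slot.
- cradle: leaning slot of the stand, 15 mm wide, 160 mm long inside. Origin: centre of slot floor, at stand x 30, z 36 mm; z points out of the slot, 30 deg from vertical towards stand -x; x across, y along the slot. Wall heights along z: -x side 56 mm (flared lip to 68), +x side 34 (lip to 46), ends 44. A fully inserted board's origin is here, axes parallel.
- bottle: green glass bottle, 64 mm across, 205 mm tall, loose. Origin: centre of its underside, z up.
- cup: white plastic cup, 68 mm across, 75 mm tall, loose. Origin: centre of its underside.
- dish_a: white side dish, 100 mm across, 28 mm tall, loose. Origin: centre of its underside.
- dish_b: white side dish like dish_a. Origin: centre of its underside.
Things that resemble listed ones, but are neither listed nor needed, are in the scene too. What is shaped like the green_board but purple is not meant.

How it is judged (in metres and radians):
At the end, for the whole second after the job is handed in: Red board upright in a rack slot and green board in the stand's leaning slot, each with its origin within 5 mm across, 7 mm along and 6 mm in depth of the slot floor's centre, and its axes within 0.1 rad of the slot's; both released and at rest (((y of red_board in the frame of rack_slot0 between -0.005 and 0.005 m and x of red_board in the frame of rack_slot0 between -0.007 and 0.007 m and z of red_board in the frame of rack_slot0 between -0.006 and 0.006 m) or (y of red_board in the frame of rack_slot1 between -0.005 and 0.005 m and x of red_board in the frame of rack_slot1 between -0.007 and 0.007 m and z of red_board in the frame of rack_slot1 between -0.006 and 0.006 m) or (y of red_board in the frame of rack_slot2 between -0.005 and 0.005 m and x of red_board in the frame of rack_slot2 between -0.007 and 0.007 m and z of red_board in the frame of rack_slot2 between -0.006 and 0.006 m)) and angle between the z axis of red_board and the z axis of rack, either way round below 0.1 rad and angle between the x axis of red_board and the y axis of rack, either way round below 0.1 rad and x of green_board in the frame of cradle between -0.005 and 0.005 m and y of green_board in the frame of cradle between -0.007 and 0.007 m and z of green_board in the frame of cradle between -0.006 and 0.006 m and angle between the z axis of green_board and the z axis of cradle, either way round below 0.1 rad and angle between the x axis of green_board and the x axis of cradle, either way round below 0.1 rad and linear speed of each of red_board, green_board below 0.02 m/s and contact force between each of red_board, green_board and the fingers below 0.1 N); the robot touches nothing.
It fails at once if the yellow board is shifted more than 25 mm or tipped over 0.3 rad (distance of yellow_board from where it was at the start of the episode above 0.025 m or angle between yellow_board's own z axis and vertical above 0.3 rad).
It fails at once if the bottle, cup or a side dish is shifted more than 30 mm (distance of any of bottle, cup, dish_a, dish_b from where it was at the start of the episode above 0.03 m).
It fails at once if the bottle, cup or a side dish is tipped over 0.5 rad (angle between any of bottle, cup, dish_a, dish_b's own z axis and vertical above 0.5 rad).
It also fails if it takes over 70 s, if anything falls off the work surface, if the arm or the gripper's body presses on something with over 40 N, if the wrist force passes 120 N, or if a joint passes its speed limit or range.

## Robot

A 7-joint arm with a two-finger parallel gripper is mounted at the origin on the work surface. World frame = base frame: x ahead of the robot, y to its left, z up, the work surface at z = 0. Lengths are in mm, angles in rad, forces in N, time in s.
With the tool pointing down it reaches from about 400 to 875 mm from the base axis. Payload 4.4 kg.
Tool frame: the origin (TCP) lies midway between the tips of the shut fingers; the grasp point (between the pads) lies grasp_offset behind it (grasp_offset is the distance from the TCP to the grasp point, in mm); z points along the fingers, y is the line along which they close (so a half turn about z gives the same grasp; the last joint's range is limited). The gripper opens to 85 mm and grips with 20 to 120 N. Pads are 22 mm wide; open, the fingers measure 114 mm over their backs; the gripper's body (76 mm by 85 mm) begins 54 mm behind the grasp point. The pads swing forward as they close: fully open they stand 13 mm farther back than shut.
Start: joints at [-1.222, 0.628, 0.038, 1.517, -0.027, 0.996, -0.02], TCP at [261.932, 594.903, 209.313] pointing down, gripper open.
Joint ranges: [-3.06, 3.06], [-0.37, 2.12], [-1.25, 1.32], [0.18, 2.47], [-1.1, 4.24], [0.23, 1.98], [-2.94, 2.94]. Speed limits (rad/s): [2.57, 2.57, 3.14, 3.14, 3.14, 3.14, 3.14].

## Interface

Orientations are given as [roll, pitch, yaw] about the fixed x, y, z axes, in that order (R = Rz(yaw) Ry(pitch) Rx(roll)).
In Python, from cell import * gives the robot as it stands. The module is installed in compiled form; this text tells all that it offers.
- The arm moves only by the shell command python3 -m jog 'ROWS'. ROWS is a JSON object of lists of equal length, an entry for each row: "angular": the turn, a rotation vector about the tool's x, y, z in degrees, a list of three; "travel": the shift along the tool's x, y, z in cm, a list of three; "fingers": the closure, from 0 (fully open) to 1 (shut). In form: {"angular": [[rx, ry, rz], ...], "travel": [[tx, ty, tz], ...], "fingers": [fingers, ...]}. A call has 1 to 5 rows; each row is the pose to reach, as a shift and turn from the pose commanded when the call began, along the tool's axes at that moment; what a row does not reach only later rows make up. A row lasts 1/8 s, in which the tool goes at most 62.5 mm and 10.7 degrees, less where a joint would pass 70% of its speed; a pose out of reach is approached as far as the arm can. A call with a gripper value outside its range is refused whole. The fingers move at their own pace and stop on an object; the grip force is fixed at half the most. Time passes only in rows, so rows that repeat a pose let the fingers close. It gives the time, the measured TCP pose, the force and the opening at its end, in the units of the state.
- read_state(): the state, without advancing time (a new reading comes with each control period).
- get_image(name): name is "scene" or "top"; returns the picture (480x640x3 uint8, red, green, blue); there is no depth.
- camera_model(name): a dict with "mtx" (3x3 intrinsics, pixels), "T" (4x4, takes a point from camera to world coordinates). Camera axes: x right, y down, z forward; pixel columns grow to the right and rows downward; lengths in mm; the calibration is good to about 2 mm. A picture is of the moment at which its call begins. camera_model takes no time and is no camera call.
- finish_job(): hands the job in, once; it reports no verdict.
The state is a dict: "clock": time; "qpos": joint angles; "qd": joint speeds; "tau": joint torques, N m; "eef_pos": TCP position; "tool_rot": TCP orientation; "force": force on the tool from outside, world axes, zero at the start; "torque": the same for the moment, N m; "width": finger opening in mm.
Only numpy, scipy, OpenCV 4.12 (cv2) and the standard library are available. Lean on these libraries where they do the work, as an engineer would, in place of code of your own. Each camera call takes 0.05 s, during which the arm holds its last target. There are 200 camera calls.

## Working session

There is one attempt and no reset: what is moved stays moved. The work goes in short steps, Python scripts to look and compute and a shell command to move; the robot and the scene stay as the last step left them, time stands still between calls to the robot, and variables do not carry over. Pictures are saved under pics/ and viewed, on a budget of 10 in all, crops included, one or two more only if the job needs it, and the job is handed in when it is done.

```bash
mkdir -p pics; python3 - <<'E'
from cell import *
import cv2,numpy as np
s=read_state();print(s)
try: print(grasp_offset)
except Exception as e: print(e)
for n in("scene","top"):
    im=get_image(n);cv2.imwrite(f"pics/{n}0.png",im[:,:,::-1]);c=camera_model(n);print(n,np.round(c["mtx"],1).tolist(),np.round(c["T"],3).tolist())
E
```

```text
{'clock': 0.0, 'qpos': array([-1.22177175,  0.62931009,  0.03845994,  1.51833567, -0.02699682,
        0.99631752, -0.02001614]), 'qd': array([ 5.05510981e-04, -5.41533101e-04,  7.33471721e-04, -7.01458242e-05,
        1.44877978e-03,  1.76398242e-04, -2.64034210e-04]), 'tau': array([-2.40579857e-04, -5.63406122e+01,  1.22610636e+00, -1.93446869e+01,
        1.09899009e-02,  1.05933941e-02,  1.55421350e-06]), 'eef_pos': array([261.69070092, 594.28313325, 208.42315645]), 'tool_rot': array([-3.13974085e+00,  3.53056699e-05,  2.72673989e+00]), 'force': array([ 0.17882   ,  0.33242085, -0.17951043]), 'torque': array([ 0.02951455, -0.06679288,  0.01497565]), 'width': 85.36086679097534}
18.700000000000003
scene [[600.0, 0.0, 313.2], [0.0, 600.0, 238.9], [0.0, 0.0, 1.0]] [[0.662, 0.575, -0.481, 1382.953], [0.75, -0.517, 0.414, -578.592], [-0.01, -0.634, -0.773, 1442.548], [0.0, 0.0, 0.0, 1.0]]
top [[441.2, 0.0, 320.3], [0.0, 441.2, 245.5], [0.0, 0.0, 1.0]] [[0.011, -0.984, 0.18, 325.458], [-1.0, -0.015, -0.018, 161.668], [0.021, -0.18, -0.983, 1083.529], [0.0, 0.0, 0.0, 1.0]]
```

View pics/scene0.png

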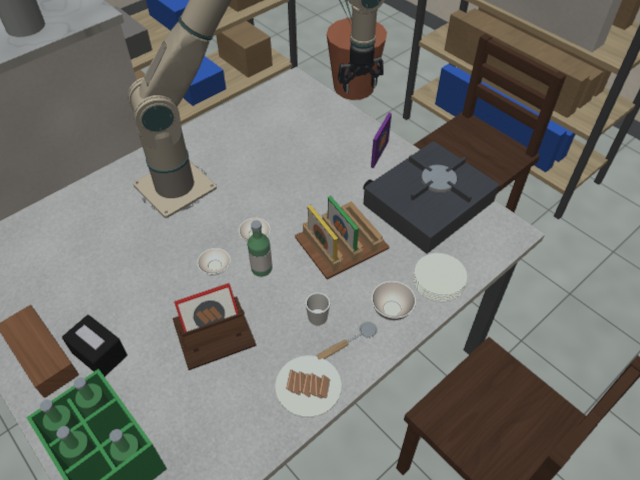

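View pics/top0.png

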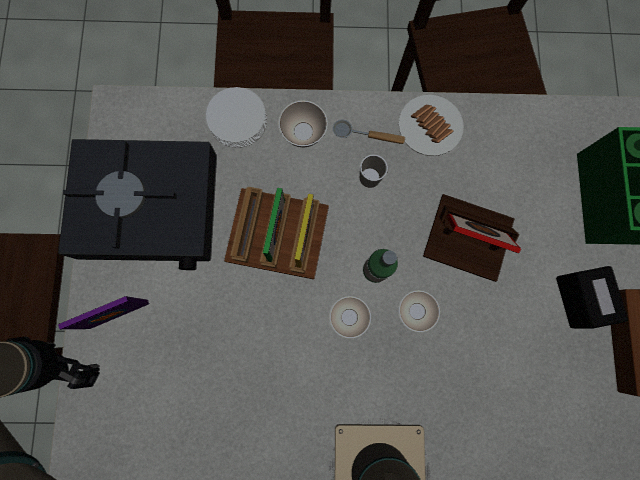

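The top view shows the red board leaning towards the robot in the stand (top edge about (448,225) to (520,250)). In the rack, green is in the middle slot (about (273,225)), yellow is in the slot at (304,228), and the slot at (245,225) is empty.

Things that could be mistaken for the targets:
- **Red board:** only the red-edged slab at top (485,235); the sausages on the plate at (432,125) are brownish-red.
- **Green board:** the rack board at top (273,225), the purple board at (104,313), the green crate at (610,185) and the bottle at (381,264). By the description it is the rack one at (273,225).

I'll check this choice in one close crop and measure.

```bash
cat > h.py <<'E'
from cell import *
import cv2,numpy as np
from scipy.spatial.transform import Rotation as Ro
def ray(n,p):
    c=camera_model(n);K,T=np.array(c["mtx"]),np.array(c["T"])
    d=T[:3,:3]@np.linalg.solve(K,[p[0],p[1],1.]);return T[:3,3],d/np.linalg.norm(d)
def plane(n,p,z):
    o,d=ray(n,p);return o+d*(z-o[2])/d[2]
def tri(p1,p2):
    o1,d1=ray("top",p1);o2,d2=ray("scene",p2)
    A=np.c_[d1,-d2];t=np.linalg.lstsq(A,o2-o1,rcond=None)[0]
    a,b=o1+t[0]*d1,o2+t[1]*d2;return (a+b)/2,np.linalg.norm(a-b)
def proj(n,P):
    c=camera_model(n);K,T=np.array(c["mtx"]),np.array(c["T"])
    q=K@(T[:3,:3].T@(np.asarray(P,float)-T[:3,3]));return q[:2]/q[2]
def tool():
    s=read_state();return np.array(s["eef_pos"]),Ro.from_euler("xyz",s["tool_rot"])
def mask(im,col):
    h=cv2.cvtColor(im,cv2.COLOR_RGB2HSV);H,S,V=cv2.split(h)
    r={"red":((H<6)|(H>174)),"green":(H>50)&(H<75),"yellow":(H>22)&(H<32)}[col]
    m=(r&(S>130)&(V>60)).astype(np.uint8)*255;return m
E
python3 - <<'E'
from h import *
a=cv2.imread("pics/top0.png");b=cv2.imread("pics/scene0.png")
A=cv2.resize(a[180:290,220:530],None,fx=2.5,fy=2.5,interpolation=2)
B=cv2.resize(b[190:370,165:395],None,fx=1.75,fy=1.75,interpolation=2)
o=np.zeros((A.shape[0]+B.shape[0],775,3),np.uint8);o[:A.shape[0]]=A;o[A.shape[0]:,:B.shape[1]]=B
cv2.imwrite("pics/c1.png",o)
for n,i in(("top",a),("scene",b)):
  for c in("red","green","yellow"):
    m=mask(i[:,:,::-1].copy(),c)
    for k in cv2.findContours(m,0,2)[0]:
        if 40<cv2.contourArea(k)<3000: print(n,c,cv2.contourArea(k),np.round(cv2.approxPolyDP(k,2,True)[:,0]).tolist())
E
```

```text
top red 343.0 [[450, 214], [455, 224], [454, 230], [519, 251], [520, 248], [507, 234], [517, 245], [513, 246], [458, 227]]
top green 58.0 [[638, 203], [634, 212], [639, 222]]
top green 270.0 [[280, 188], [277, 188], [263, 250], [267, 253]]
top green 170.5 [[633, 134], [627, 139], [626, 145], [631, 154], [639, 157], [639, 151], [633, 147], [633, 142], [639, 135]]
top green 365.5 [[619, 127], [630, 228], [639, 229], [633, 226], [630, 199], [639, 196], [629, 194], [626, 173], [627, 165], [639, 166], [639, 163], [625, 162], [621, 131], [639, 128]]
top yellow 271.0 [[312, 194], [308, 194], [294, 258], [298, 259]]
scene red 188.5 [[228, 284], [175, 301], [185, 332], [177, 307], [179, 302], [227, 286], [238, 313]]
scene green 77.0 [[329, 197], [328, 199], [355, 230], [357, 228]]
scene yellow 125.5 [[309, 206], [308, 208], [336, 239], [329, 227]]
```

View pics/c1.png

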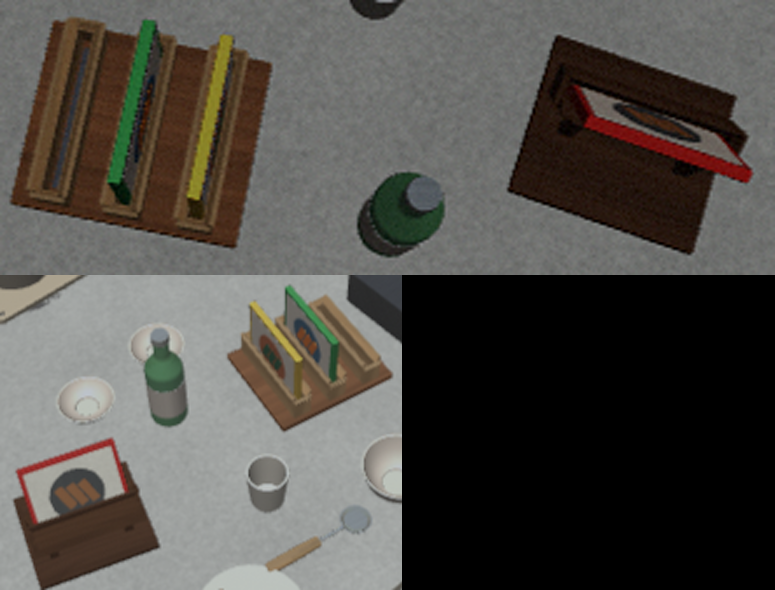

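```bash
python3 - <<'E'
from h import *
np.set_printoptions(precision=1,suppress=True)
R=np.array([plane("top",p,14) for p in[(241.6,188.8),(328.4,206),(314.8,278),(224.8,262)]])
S=np.array([plane("top",p,12) for p in[(443.2,194.8),(514,218),(496.8,281.2),(424,256)]])
for n,q in(("rack",R),("stand",S)):
    print(n,q.mean(0),"sides",np.linalg.norm(np.roll(q,-1,0)-q,axis=1))
    for i in range(4):
        v=q[(i+1)%4]-q[i];print(np.degrees(np.arctan2(v[1],v[0])))
for c,l in(("green",[(278.5,188),(265,251.5)]),("yellow",[(310,194),(296,258.5)])):
    q=np.array([plane("top",p,144) for p in l]);v=q[0]-q[1];print(c,q,np.linalg.norm(v),np.degrees(np.arctan2(v[1],v[0])))
# red: predicted top edge from stand frame
zc=36+130*np.cos(np.pi/6);q=np.array([plane("top",p,zc) for p in[(454,230),(519,251)]]);print("red lower top edge",q)
print("tri red",tri((454,229),(228,285)),tri((519,250),(176,301)))
for p in [(381,258)]: print("bottle top",plane("top",(389,258),205))
print("cup",plane("top",(373,168),75)); print("stove",[plane("top",p,z) for p in[(215,143),(210,262)] for z in (60,100)])
print("scene stove",tri((215,143),(428,244)),tri((72,140),(512,180)))
E
```

```text
rack [551.1 248.2  14. ] sides [222.6 184.3 222.8 189.2]
-100.60492946247156
170.12119199746286
80.6727231645394
-9.958244008642028
stand [ 549.2 -230.4   12. ] sides [186.4 169.1 187.5 167. ]
-108.00898091446496
161.55081716914788
71.33700244284213
-18.82043479172396
green [[625.8 238.3 144. ]
 [482.9 263.3 144. ]] 145.12822181052013 -9.907842348445223
yellow [[613.3 168.4 144. ]
 [468.6 196.2 144. ]] 147.33298291662587 -10.896498489305669
red lower top edge [[ 535.8 -147.1  148.6]
 [ 491.4 -287.1  148.6]]
tri red (array([ 539.9, -151.9,  137.4]), np.float64(2.3257902996745328)) (array([ 494.8, -286.9,  146.6]), np.float64(3.0309901362097853))
bottle top [463.1   6.2 205. ]
cup [702.1  18.2  75. ]
stove [array([764.7, 403.8,  60. ]), array([747.5, 394.3, 100. ]), array([470.2, 399.4,  60. ]), array([464.5, 390.1, 100. ])]
scene stove (array([764.4, 402.8,  58.9]), np.float64(2.6435278732253136)) (array([771.4, 763.9,  72.4]), np.float64(37.779838177020025))
```

The crop confirms the choice: the green-edged board is in the middle slot, the red one is in the leaning stand, and the empty slot is on the stove side. The rack and stand frames agree with the board edges to about 3 mm.

```bash
cat >> h.py <<'E'
np.set_printoptions(precision=2,suppress=True)
def stand(P=(549.5,-230,0),yaw=-18.6):
    Rs=Ro.from_euler("z",yaw,degrees=True);Rc=Rs*Ro.from_euler("y",-30,degrees=True)
    return np.array(P)+Rs.apply([30,0,36]),Rc
def rackslot(i,P=(553,250,0),yaw=-10.2):
    Rr=Ro.from_euler("z",yaw,degrees=True);return np.array(P)+Rr.apply([0,70*(i-1),14]),Rr
def grip_pose(o,Rb_x,Rb_z,up):  # board origin, thickness dir, up dir; TCP at height `up` along board z
    z=-Rb_z;y=Rb_x;x=np.cross(y,z);return o+Rb_z*up,Ro.from_matrix(np.c_[x,y,z])
def delta(P,R,P0=None,R0=None):
    if P0 is None:P0,R0=tool()
    return R0.inv().apply(P-P0)/10,np.degrees((R0.inv()*R).as_rotvec())
def red_stand(up,s=1):
    o,Rc=stand();return grip_pose(o,s*Rc.apply([1,0,0]),Rc.apply([0,0,1]),up)
def slot(i,up,s=1):
    o,Rr=rackslot(i);return grip_pose(o,s*Rr.apply([0,1,0]),np.array([0,0,1.]),up)
E
python3 - <<'E'
from h import *
P0,R0=tool()
print("W1",delta(np.array([400,200,330]),R0)[0],"W2",delta(np.array([470,-205,290]),R0)[0])
P,R=red_stand(210);print(P,delta(P,R)[1],"s=-1",delta(*red_stand(210,-1))[1])
for s in(1,-1): print("slot2",slot(2,200)[0],"rot from stand",delta(*slot(2,200,s),*red_stand(210))[1])
E
```

```text
W1 [-28.55 -30.54 -12.1 ] W2 [-51.28 -64.77  -8.04]
[ 478.42 -206.08  217.87] [-24.34 -22.1   82.76] s=-1 [ 22.63 -24.94 -92.74]
slot2 [565.4  318.89 214.  ] rot from stand [ 22.18  25.7  -95.9 ]
slot2 [565.4  318.89 214.  ] rot from stand [ 24.71 -21.33  79.59]
```

```bash
J="python3 -m jog"
$J '{"angular":[[0,0,0],[0,0,0],[0,0,0],[0,0,0],[0,0,0]],"travel":[[0,0,-6],[-3.5,-3.5,-10],[-8,-8,-12],[-12,-12.5,-12],[-16,-17,-12]],"fingers":[0,0.1,0.2,0.3,0.4]}' && $J '{"angular":[[0,0,0],[0,0,0],[0,0,0],[0,0,0],[0,0,0]],"travel":[[-3.2,-4,0],[-6.4,-8,0],[-9.6,-12,0],[-12.8,-16,0],[-16,-20,0]],"fingers":[0.4,0.4,0.4,0.4,0.4]}' && $J '{"angular":[[0,0,0],[0,0,0],[0,0,0],[0,0,0],[0,0,0]],"travel":[[-3.2,-4.8,0],[-6.4,-9.6,0],[-9.6,-14.4,0],[-12.8,-19.2,0],[-16,-24,0]],"fingers":[0.4,0.4,0.4,0.4,0.4]}'
python3 - <<'E'
from h import *
print(read_state()["qpos"],delta(*red_stand(240)))
E
```

```text
clock: 0.72
eef_pos: [340.3, 373.2, 329.4]
tool_rot: [3.141, 0.0, 2.727]
force: [1.2, -0.4, 0.1]
width: 51.1
clock: 1.35
eef_pos: [405.5, 126.0, 329.2]
tool_rot: [3.142, -0.0, 2.727]
force: [0.4, -0.4, -0.1]
width: 51.3
clock: 1.98
eef_pos: [455.2, -157.9, 329.2]
tool_rot: [3.141, -0.0, 2.727]
force: [0.3, 0.1, 0.9]
width: 51.3
[-0.05  0.27  0.43  1.8  -0.13  1.09  1.58] (array([-2.57, -3.61,  8.53]), array([-24.25, -22.2 ,  82.75]))
```

```bash
J="python3 -m jog"
$J '{"angular":[[-2.7,-2.5,9.2],[-5.4,-4.9,18.4],[-8.1,-7.4,27.6],[-10.8,-9.9,36.8],[-13.5,-12.3,46]],"travel":[[0,-0.5,0],[-0.5,-1,1],[-1,-1.5,2],[-1.5,-2,3],[-2,-2.5,4]],"fingers":[0.4,0.4,0.4,0.4,0.4]}'
python3 - <<'E'
from h import *
print(read_state()["qpos"],delta(*red_stand(240)))
E
```

```text
clock: 2.6
eef_pos: [463.1, -187.7, 288.9]
tool_rot: [2.846, 0.1, 1.896]
force: [-0.2, -0.5, -0.4]
width: 51.0
[-0.02  0.2   0.54  2.09 -0.43  0.64  1.15] (array([-0.86, -1.66,  4.32]), array([-10.73,  -9.78,  36.39]))
```

```bash
J="python3 -m jog"
$J '{"angular":[[-2.7,-2.5,9.1],[-5.4,-4.9,18.2],[-8.1,-7.4,27.3],[-10.7,-9.8,36.4],[-10.7,-9.8,36.4]],"travel":[[0,-0.5,1],[-0.3,-0.9,2],[-0.6,-1.3,3],[-0.9,-1.7,4.3],[-0.9,-1.7,4.3]],"fingers":[0.4,0.4,0.4,0.4,0.4]}'
python3 - <<'E'
from h import *
print(read_state()["qpos"],delta(*red_stand(240)),delta(*red_stand(96)))
a=get_image("top");b=get_image("scene")
cv2.imwrite("pics/c2.png",np.hstack([cv2.resize(a[170:310,400:560],(400,350),interpolation=2),cv2.resize(b[200:375,120:320],(400,350),interpolation=2)])[:,:,::-1])
E
```

```text
clock: 3.22
eef_pos: [463.9, -201.7, 251.0]
tool_rot: [2.633, 0.002, 1.253]
force: [0.7, 1.5, -0.4]
width: 51.2
[-0.2   0.23  0.7   2.35 -1.1   0.23  1.17] (array([ 0.05, -0.33,  0.63]), array([-0.83, -0.09,  0.39])) (array([ 0.03, -0.12, 15.03]), array([-0.83, -0.09,  0.39]))
```

View pics/c2.png

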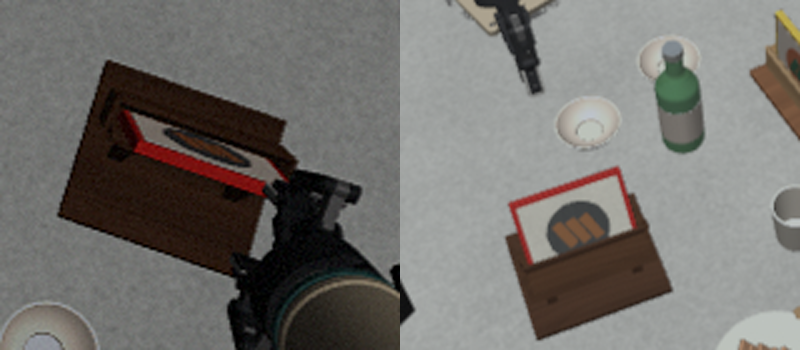

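The TCP reading is 6 mm from the goal, but joints 5 and 6 sit at their limits. I'll fit a simple kinematic model to see which postures are feasible.

```bash
cat > fk.py <<'E'
from h import *
from scipy.optimize import least_squares
lo=np.array([-3.06,-.37,-1.25,.18,-1.1,.23,-2.94]);hi=np.array([3.06,2.12,1.32,2.47,4.24,1.98,2.94])
def fk(q,L,sg):
    R=Ro.identity();p=np.zeros(3)
    for i,(ax,l) in enumerate(zip("zyzyzyz",[L[0],0,L[1],0,L[2],0,L[3]])):
        R=R*Ro.from_euler(ax,sg[i]*q[i]+(L[4] if i==0 else L[5] if i==6 else 0));p=p+R.apply([0,0,l])
    return p,R
E
python3 - <<'E'
from fk import *
D=[([-1.22177,.62931,.03846,1.51834,-.027,.99632,-.02],[261.69,594.28,208.42],[-3.1397,0,2.7267]),
([-0.05,.27,.43,1.8,-.13,1.09,1.58],[455.2,-157.9,329.2],[3.141,0,2.727]),
([-.02,.2,.54,2.09,-.43,.64,1.15],[463.1,-187.7,288.9],[2.846,.1,1.896]),
([-.2,.23,.7,2.35,-1.1,.23,1.17],[463.9,-201.7,251.0],[2.633,.002,1.253])]
import itertools
best=[]
for sg in itertools.product([1,-1],repeat=7):
    if sg[0]!=-1 or sg[1]!=1: continue
    def r(L):
        o=[]
        for q,p,e in D:
            P,R=fk(q,L,sg);o+=list(P-p)+list(200*(R.as_matrix()-Ro.from_euler("xyz",e).as_matrix()).ravel())
        return o
    for a in(0,3.14):
      for b in(0,1.57,3.14,-1.57):
        s=least_squares(r,[350,420,400,230,a,b]);best.append((s.cost,sg,s.x))
best.sort(key=lambda t:t[0])
for b in best[:4]:print(b)
print("TCP proj",proj("top",[463.9,-201.7,251]),proj("scene",[463.9,-201.7,251]))
E
```

```text
(np.float64(74.88348154158837), (-1, 1, -1, 1, -1, 1, -1), array([348.16, 557.31, 383.18, 380.49,  -0.05,   1.53]))
(np.float64(74.88348154158912), (-1, 1, -1, 1, -1, 1, -1), array([348.16, 557.31, 383.18, 380.49,  -0.05,   1.53]))
(np.float64(74.88348154158957), (-1, 1, -1, 1, -1, 1, -1), array([348.16, 557.31, 383.18, 380.49,  -0.05,   1.53]))
(np.float64(74.88348154158984), (-1, 1, -1, 1, -1, 1, -1), array([348.16, 557.31, 383.18, 380.49,  -0.05,   1.53]))
TCP proj [500.69 255.49] [189.35 251.61]
```

```bash
cat >> fk.py <<'E'
L0=np.array([348.16,557.31,383.18,380.49,-.05,1.53]);SG=(-1,1,-1,1,-1,1,-1)
def ik(P,R,q0,q3=None,n=1):
    def r(q):
        p,Rq=fk(q,L0,SG);o=list((p-P)/10)+list(20*(Rq.inv()*R).as_rotvec())
        if q3 is not None:o.append(30*(q[2]-q3))
        return o
    s=least_squares(r,np.clip(q0,lo+1e-3,hi-1e-3),bounds=(lo,hi));return s.x,s.cost
E
python3 - <<'E'
from fk import *
q0=np.array([.3,.3,0,2.0,0,.5,.3])
for nm,f in(("stand+",lambda u:red_stand(u)),("stand-",lambda u:red_stand(u,-1))):
  for u in(96,170,230):
    for q3 in(-.6,-.3,0,.3,.6):
      b=min((ik(*f(u),q,q3) for q in(q0,q0+[0,0,0,0,0,0,-1.5],q0+[0,0,0,0,0,0,1.5],q0+[0,0,0,0,2.5,0.3,-2.5],q0+[0,0,0,0,2.5,.3,1])),key=lambda t:t[1])
      print(nm,u,q3,b[0],round(b[1],4))
E
```

```text
stand+ 96 -0.6 [ 0.8   0.63 -0.6   2.34  2.34  0.4  -2.23] 0.0
stand+ 96 -0.3 [ 0.6   0.58 -0.3   2.34  2.77  0.3  -2.69] 0.0
stand+ 96 0 [0.39 0.56 0.   2.33 3.41 0.27 2.94] 0.035
stand+ 96 0.3 [0.17 0.58 0.3  2.34 3.81 0.35 2.52] 0.0
stand+ 96 0.6 [-0.03  0.63  0.6   2.34  4.09  0.49  2.2 ] 0.0
stand+ 170 -0.6 [ 0.84  0.43 -0.6   2.37  2.13  0.24 -2.06] 0.0
stand+ 170 -0.3 [ 0.61  0.4  -0.3   2.41  2.78  0.23 -2.72] 0.3174
stand+ 170 0 [0.41 0.39 0.   2.41 3.48 0.23 2.88] 0.3303
stand+ 170 0.3 [0.17 0.39 0.3  2.37 4.1  0.23 2.25] 0.0021
stand+ 170 0.6 [-0.05  0.43  0.6   2.39  4.24  0.35  2.1 ] 0.0562
stand+ 230 -0.6 [ 0.82  0.26 -0.61  2.34  1.15  0.23 -1.15] 1.0206
stand+ 230 -0.3 [ 0.64  0.23 -0.3   2.27  0.14  0.23 -0.08] 2.0332
stand+ 230 0 [ 0.46  0.22  0.    2.29 -0.67  0.23  0.79] 1.6158
stand+ 230 0.3 [ 0.2   0.23  0.3   2.33 -1.1   0.23  1.22] 0.5304
stand+ 230 0.6 [-0.1   0.25  0.6   2.33 -1.1   0.24  1.17] 0.3472
stand- 96 -0.6 [ 0.8   0.63 -0.6   2.34  2.34  0.4   0.91] 0.0
stand- 96 -0.3 [ 0.6   0.58 -0.3   2.34  2.77  0.3   0.45] 0.0
stand- 96 0 [ 0.38  0.56  0.    2.34  3.34  0.28 -0.14] 0.0
stand- 96 0.3 [ 0.17  0.58  0.3   2.34  3.81  0.35 -0.63] 0.0
stand- 96 0.6 [-0.03  0.63  0.6   2.34  4.09  0.49 -0.94] 0.0
stand- 170 -0.6 [ 0.84  0.43 -0.6   2.37  2.13  0.24  1.09] 0.0
stand- 170 -0.3 [ 0.61  0.4  -0.3   2.41  2.78  0.23  0.43] 0.3174
stand- 170 0 [ 0.41  0.39  0.    2.41  3.48  0.23 -0.26] 0.3303
stand- 170 0.3 [ 0.17  0.39  0.3   2.37  4.1   0.23 -0.89] 0.0021
stand- 170 0.6 [-0.05  0.43  0.6   2.39  4.24  0.35 -1.04] 0.0562
stand- 230 -0.6 [ 0.82  0.26 -0.61  2.34  1.15  0.23  1.99] 1.0206
stand- 230 -0.3 [ 0.62  0.23 -0.3   2.27  0.24  0.23  2.94] 2.0544
stand- 230 0 [ 0.46  0.22  0.    2.29 -0.67  0.23 -2.35] 1.6158
stand- 230 0.3 [ 0.2   0.23  0.3   2.33 -1.1   0.23 -1.93] 0.5304
stand- 230 0.6 [-0.1   0.25  0.6   2.33 -1.1   0.24 -1.97] 0.3472
```

```bash
cat >> fk.py <<'E'
def tilt(PR,phi,gd=18.7):
    """swing the tool by phi deg about its y axis through the grasp point"""
    P,R=PR;g=P-gd*R.apply([0,0,1]);R2=R*Ro.from_euler("y",phi,degrees=True);return g+gd*R2.apply([0,0,1]),R2
def marg(q): return np.min(np.minimum(q-lo,hi-q)[1:6])
E
python3 - <<'E'
from fk import *
q0=np.array([.1,.4,.3,2.0,-.3,.6,1.0])
for phi in(-50,-40,-30,-20,20,30,40,50):
  for u in(100,160,220):
    best=None
    for q3 in(-.9,-.5,0,.5,.9):
      for q in(q0,q0*[1,1,-1,1,-1,1,0]+[0.3,0,0,0,.7,0,0]):
        x,c=ik(*tilt(red_stand(u),phi),q,q3)
        if c<.01 and (best is None or marg(x)>best[0]): best=(marg(x),x)
    print(phi,u,best)
E
```

```text
-50 100 (np.float64(0.4086316605682989), array([ 0.12,  0.92, -0.5 ,  2.06,  1.46,  1.39, -2.06]))
-50 160 (np.float64(0.3433713716405178), array([-0.57,  0.8 ,  0.5 ,  2.13,  1.11,  0.71, -1.77]))
-50 220 (np.float64(0.295964890037244), array([-0.61,  0.67,  0.5 ,  2.17,  1.08,  0.79, -1.7 ]))
-40 100 (np.float64(0.3059727724636816), array([ 0.19,  0.82, -0.5 ,  2.16,  1.56,  1.19, -2.07]))
-40 160 (np.float64(0.2519050264666385), array([ 0.4 ,  0.82, -0.9 ,  2.22,  1.5 ,  1.47, -2.03]))
-40 220 (np.float64(0.21743576611612037), array([ 0.4 ,  0.66, -0.9 ,  2.25,  1.39,  1.41, -1.96]))
-30 100 (np.float64(0.22117922016583869), array([-0.05,  0.67,  0.  ,  2.25,  1.7 ,  0.67, -2.14]))
-30 160 (np.float64(0.1769417912049316), array([-0.08,  0.54,  0.  ,  2.29,  1.56,  0.67, -1.99]))
-30 220 (np.float64(0.1540926507059317), array([-0.1 ,  0.4 , -0.  ,  2.32,  1.39,  0.69, -1.8 ]))
-20 100 (np.float64(0.1600042439705276), array([ 0.66,  0.79, -0.9 ,  2.31,  1.81,  1.07, -2.01]))
-20 160 (np.float64(0.12375572793792244), array([ 0.67,  0.62, -0.9 ,  2.35,  1.68,  0.96, -1.94]))
-20 220 (
[... 305 characters left out ...]
 -0.59,  0.24,  1.11]))
30 220 (np.float64(0.15254517547370197), array([ 1.46,  0.59, -0.9 ,  2.22, -0.69,  0.38,  1.16]))
40 100 (np.float64(0.10802898327733265), array([ 1.4 ,  0.99, -0.9 ,  2.06, -0.4 ,  0.34,  1.06]))
40 160 (np.float64(0.19509504669425667), array([ 1.45,  0.86, -0.9 ,  2.11, -0.53,  0.43,  1.14]))
40 220 (np.float64(0.31375159614163084), array([ 1.5 ,  0.71, -0.9 ,  2.14, -0.62,  0.54,  1.18]))
50 100 (np.float64(0.3177312604560394), array([ 1.43,  1.1 , -0.9 ,  1.94, -0.37,  0.55,  1.1 ]))
50 160 (np.float64(0.35), array([ 1.47,  0.97, -0.9 ,  2.  , -0.47,  0.61,  1.15]))
50 220 (np.float64(0.35000000000025533), array([ 1.52,  0.84, -0.9 ,  2.04, -0.55,  0.7 ,  1.18]))
```

```bash
cat >> fk.py <<'E'
def G(u,phi=-30): return tilt(red_stand(u),phi)      # stand grip
def K(i,u,phi=-30): return tilt(slot(i,u),phi)      # rack grip
def M(P,phi=-35):
    y=Ro.from_euler("z",-18.6,degrees=True).apply([1,0,0]);z=np.array([0,0,-1.]);return np.array(P),tilt((np.zeros(3),Ro.from_matrix(np.c_[np.cross(y,z),y,z])),phi)[1]
E
python3 - <<'E'
from fk import *
m=M([460,-230,300]);q=np.array(read_state()["qpos"])
def sh(n,PR,q0,fr=False):
    for q3 in(-.5,0,.5,.8):
        x,c=min((ik(*PR,a,q3) for a in(q0,[0,.5,q3,2,1.4,.7,-1.8])),key=lambda t:t[1]);print(n,q3,x,round(c,3),round(marg(x),2))
sh("M",m,q);sh("G230",G(230),q);sh("G110",G(110),q)
for i in(1,2):
    for u in(105,300):sh(f"K{i} {u}",K(i,u),q)
print("now->M",delta(*m),"M->G230",delta(*G(230),*m),"G->K2",delta(*K(2,300),*G(250)))
E
```

```text
M -0.5 [ 0.34  0.47 -0.5   1.82  0.8   1.31 -0.84] 0.0 0.65
M 0 [-0.01  0.43  0.    1.82  0.64  1.16 -0.67] 0.0 0.65
M 0.5 [-0.35  0.47  0.5   1.82  0.45  1.05 -0.45] 0.0 0.65
M 0.8 [-0.53  0.54  0.8   1.82  0.28  0.99 -0.28] 0.0 0.52
G230 -0.5 [ 0.26  0.41 -0.5   2.32  1.4   0.9  -1.82] 0.0 0.15
G230 0 [-0.11  0.37 -0.    2.32  1.36  0.69 -1.77] 0.0 0.15
G230 0.5 [-0.48  0.41  0.5   2.32  1.28  0.49 -1.67] 0.0 0.15
G230 0.8 [-0.68  0.47  0.8   2.32  1.15  0.34 -1.53] 0.0 0.11
G110 -0.5 [ 0.28  0.71 -0.5   2.26  1.67  0.98 -2.07] 0.0 0.21
G110 0 [-0.06  0.65  0.    2.26  1.68  0.67 -2.11] 0.0 0.21
G110 0.5 [-0.4   0.71  0.5   2.26  1.74  0.35 -2.2 ] 0.0 0.12
G110 0.8 [-0.61  0.81  0.77  2.17  1.    0.23 -1.53] 2.476 0.0
K1 105 -0.5 [-0.36  0.66 -0.5   2.13  1.58  0.68 -0.74] 0.0 0.34
K1 105 0 [-0.69  0.61 -0.    2.13  1.51  0.38 -0.72] 0.0 0.15
K1 105 0.5 [-1.05  0.67  0.49  2.04  0.47  0.23  0.24] 1.576 0.0
K1 105 0.8 [-1.19  0.75  0.81  2.09 -1.06  0.23  1.78] 0.676 0.0
K1 300 -0.5 [-0.32  0.33 -0.5   1.93  0.87  0.77  0.03] 0.0 0.54
K1 300 0 [-0.69  0.3   0.    1.93  0.65  0.65  0
[... 166 characters left out ...]
-0.5   1.99  1.44  0.74 -0.64] 0.0 0.48
K2 105 0 [-0.79  0.66  0.    1.99  1.23  0.43 -0.51] 0.0 0.2
K2 105 0.5 [-1.12  0.72  0.5   1.96  0.41  0.23  0.23] 0.115 0.0
K2 105 0.8 [-1.29  0.8   0.8   1.98 -0.7   0.23  1.3 ] 0.011 0.0
K2 300 -0.5 [-0.44  0.42 -0.5   1.8   0.88  0.87 -0.02] 0.0 0.64
K2 300 0 [-0.79  0.38  0.    1.8   0.64  0.73  0.18] 0.0 0.5
K2 300 0.5 [-1.14  0.42  0.5   1.8   0.31  0.64  0.47] 0.0 0.41
K2 300 0.8 [-1.32  0.48  0.8   1.8   0.04  0.61  0.72] 0.0 0.38
now->M (array([-2.85,  2.77, -4.02]), array([ 28.42, -34.26,  -8.5 ])) M->G230 (array([ 5.17, -0.14,  4.03]), array([-25.31,   4.89,  16.12])) G->K2 (array([ 42.38,  -1.63, -33.8 ]), array([-28.74,  25.7 , -94.14]))
```

```bash
J="python3 -m jog"
$J '{"angular":[[5.7,-6.8,-1.7],[11.4,-13.7,-3.4],[17,-20.5,-5.1],[22.7,-27.4,-6.8],[28.4,-34.2,-8.5]],"travel":[[-0.6,0.6,-0.8],[-1.1,1.1,-1.6],[-1.7,1.7,-2.4],[-2.3,2.2,-3.2],[-2.8,2.8,-4]],"fingers":[0.4,0.4,0.4,0.4,0.4]}'
python3 - <<'E'
from fk import *
print(read_state()["qpos"],delta(*M([460,-230,300])),delta(*G(230)))
E
```

```text
clock: 3.95
eef_pos: [462.1, -229.5, 301.7]
tool_rot: [3.096, 0.566, 1.233]
force: [-0.0, 0.0, 0.2]
width: 51.0
[-0.72  0.71  1.28  1.87 -0.15  0.92  0.19] (array([-0.01, -0.19,  0.2 ]), array([ 2.22, -2.54, -0.69])) (array([ 4.97, -0.55,  4.44]), array([-23.42,   2.24,  14.95]))
```

```bash
cat >> fk.py <<'E'
def jac(q):
    p,R=fk(q,L0,SG);J=np.zeros((6,7));h=1e-5
    for i in range(7):
        d=q.copy();d[i]+=h;a,b=fk(d,L0,SG);J[:3,i]=(a-p)/h/1000;J[3:,i]=(b*R.inv()).as_rotvec()/h
    return p,R,J
def sim(q,targets,n=15,lam=1e-3):
    """follow poses by damped least-norm steps"""
    q=np.array(q,float)
    for P,R in targets:
        p0,R0=fk(q,L0,SG);rv=(R0.inv()*R).as_rotvec()
        for k in range(1,n+1):
            for _ in range(2):
                p,Rq,J=jac(q);e=np.r_[(p0+(P-p0)*k/n-p)/1000,(R0*Ro.from_rotvec(rv*k/n)*Rq.inv()).as_rotvec()]
                q=np.clip(q+J.T@np.linalg.solve(J@J.T+lam**2*np.eye(6),e),lo,hi)
        print(q,"err",np.round(np.linalg.norm(e),3))
    return q
E
python3 - <<'E'
from fk import *
q=[-1.22177,.62931,.03846,1.51834,-.027,.99632,-.02];R0=Ro.from_euler("xyz",[-3.1397,0,2.7267])
sim(q,[(np.array(p),R0) for p in([340.3,373.2,329.4],[405.5,126,329.2],[455.2,-157.9,329.2])]+[(np.array([463.1,-187.7,288.9]),Ro.from_euler("xyz",[2.846,.1,1.896])),(np.array([463.9,-201.7,251]),Ro.from_euler("xyz",[2.633,.002,1.253])),(np.array([462.1,-229.5,301.7]),Ro.from_euler("xyz",[3.096,.566,1.233]))],30)
E
```

```text
[-0.94  0.3   0.07  1.74 -0.02  1.11  0.31] err 0.0
[-0.55  0.17  0.23  1.92 -0.04  1.06  0.87] err 0.0
[-0.04  0.28  0.42  1.79 -0.12  1.1   1.59] err 0.0
[ 0.01  0.2   0.53  2.08 -0.45  0.66  1.19] err 0.0
[ 0.05  0.2   0.42  2.34 -0.98  0.23  1.07] err 0.032
[-0.74  0.69  1.25  1.85 -0.11  0.92  0.14] err 0.0
```

```bash
cat > plan.py <<'E'
from fk import *
import io,contextlib,itertools
def qs(q,t,n=12):
    f=io.StringIO()
    with contextlib.redirect_stdout(f): r=sim(q,t,n)
    return r
E
timeout 500 python3 - <<'E'
from plan import *
q=np.array(read_state()["qpos"]);m=M([460,-230,300])
R=lambda yaw,a,b:Ro.from_euler("z",yaw,degrees=True)*Ro.from_euler("xyz",[180,0,0],degrees=True)*Ro.from_euler("yx",[a,b],degrees=True)
res=[]
rng=np.random.default_rng(1)
for t in range(60):
    az=np.radians(rng.uniform(-60,40));r=rng.uniform(480,720);z=rng.uniform(300,480)
    w=np.array([r*np.cos(az),r*np.sin(az),z]);a,b=rng.uniform(-45,45),rng.uniform(-30,10);yaw=rng.uniform(20,110)
    w=(w,R(yaw,a,b))
    x1=qs(q,[w],10)
    if np.linalg.norm(fk(x1,L0,SG)[0]-w[0])>8: continue
    x=qs(x1,[m],10);res.append((x[2],w[0].round(),round(yaw),round(a),round(b),x1,x))
res.sort(key=lambda t:t[0])
for k in res[:6]:print(*k)
E
```

```text
1.113597784504429 [455. 194. 449.] 49 -30 -15 [-1.27  0.79  1.32  1.23 -0.2   1.83 -0.8 ] [-0.69  0.66  1.11  1.82  0.03  0.96 -0.01]
1.1457069742091652 [516.  83. 371.] 58 -44 -20 [-1.16  0.98  1.32  1.37 -0.11  1.57 -0.63] [-0.7   0.68  1.15  1.82  0.    0.96  0.02]
1.1608203590146466 [415. 343. 346.] 89 -38 -20 [-1.7   0.93  1.28  1.43 -0.14  1.46 -0.65] [-0.7   0.69  1.16  1.82 -0.01  0.96  0.03]
1.2015787419816835 [ 431. -261.  433.] 23 14 -6 [-0.43  0.26  1.32  1.74 -0.49  1.22 -0.13] [-0.72  0.71  1.2   1.82 -0.05  0.96  0.08]
1.2144088580204753 [ 454. -360.  383.] 22 35 -17 [ 0.19  0.28  0.99  1.99 -1.07  1.    0.66] [-0.72  0.71  1.21  1.82 -0.07  0.96  0.09]
1.2202618917704398 [ 296. -430.  335.] 106 3 -12 [ 0.55  0.41  0.76  1.7  -0.51  1.25  1.76] [-0.72  0.72  1.22  1.82 -0.07  0.96  0.1 ]
```

```bash
timeout 550 python3 - <<'E'
from plan import *
q=np.array(read_state()["qpos"]);m=M([460,-230,300]);W2=(np.array([455,-158,329]),Ro.from_euler("xyz",[3.14,0,2.727]))
mv=lambda p,phi:M(p,phi)
for n,seq in(("a",[red_stand(230),W2,m]),("b",[mv([460,-230,300],0),W2,m]),("c",[mv([460,-230,300],35),red_stand(230),m]),("d",[red_stand(230),mv([460,-230,300],35),mv([460,-230,300],0),m]),("e",[red_stand(230),mv([460,-230,300],0),m]),("f",[red_stand(190),mv([460,-230,300],0),m]),("g",[tilt(red_stand(200),-10),tilt(red_stand(200),20),mv([460,-230,300],20),m])):
    print(n);sim(q,seq,20)
print("from W2 direct");sim([-.05,.27,.43,1.8,-.13,1.09,1.58],[m,G(230),G(110)],20)
E
```

```text
a
[ 0.27  0.22  0.17  2.37 -1.1   0.23  1.27] err 0.119
[ 0.08  0.26  0.26  1.79 -0.08  1.09  1.54] err 0.001
[-0.49  0.52  0.72  1.82  0.33  1.   -0.33] err 0.002
b
[-0.24  0.48  0.99  1.77 -0.44  1.14  0.57] err 0.001
[-0.19  0.3   0.63  1.79 -0.2   1.11  1.67] err 0.0
[-0.71  0.7   1.19  1.82 -0.04  0.96  0.06] err 0.001
c
[ 0.34  0.61  0.73  1.68 -0.8   1.55  1.  ] err 0.002
[ 0.06  0.24  0.44  2.37 -1.1   0.23  1.45] err 0.245
[-0.75  0.79  1.32  1.82 -0.19  0.97  0.22] err 0.018
d
[ 0.27  0.22  0.17  2.37 -1.1   0.23  1.27] err 0.119
[ 0.54  0.54  0.39  1.68 -0.68  1.43  0.86] err 0.0
[ 0.02  0.38  0.55  1.77 -0.22  1.06  0.33] err 0.001
[-0.52  0.53  0.78  1.82  0.29  0.99 -0.29] err 0.001
e
[ 0.27  0.22  0.17  2.37 -1.1   0.23  1.27] err 0.119
[-0.06  0.4   0.67  1.77 -0.28  1.08  0.39] err 0.0
[-0.6   0.58  0.92  1.82  0.19  0.97 -0.18] err 0.001
f
[ 0.64  0.31 -0.26  2.4  -1.1   0.23  1.6 ] err 0.394
[ 0.08  0.36  0.46  1.77 -0.18  1.06  0.29] err 0.001
[-0.46  0.5   0.67  1.82  0.36  1.01 -0.36] err 0.001
g
[-0.23  0.32  0.57  2.37 -0.71  0.23  0.61] err 0.278
[ 1.19  0.46 -0.63  2.29 -1.1   0.28  1.49] err 0.029
[ 0.72  0.41 -0.1   1.72 -0.31  1.16  0.46] err 0.001
[-0.09  0.43  0.12  1.82  0.6   1.13 -0.62] err 0.002
from W2 direct
[-0.6   0.58  0.93  1.82  0.18  0.97 -0.18] err 0.002
[-0.89  0.64  1.18  2.32  0.2   0.23 -0.56] err 0.094
[-0.68  0.85  0.96  2.26  0.23  0.23 -0.73] err 0.273
```

```bash
timeout 550 python3 - <<'E'
from plan import *
q=np.array(read_state()["qpos"]);P=[460,-230,300];m=M(P)
for n,seq in(("a",[tilt(red_stand(215),20),M(P,20),m]),("b",[tilt(red_stand(215),-10),tilt(red_stand(215),20),M(P,20),m]),("c",[tilt(red_stand(215),0),tilt(red_stand(215),25),M(P,25),m])):
    print(n);sim(q,seq,20)
print("rest from g");sim([-.09,.43,.12,1.82,.6,1.13,-.62],[G(230),G(110),G(300),K(2,300),K(2,105),K(2,150),K(1,150),K(1,105),K(1,300),G(300),G(110)],20)
E
```

```text
a
[ 0.53  0.37  0.29  2.28 -1.1   0.69  1.71] err 0.237
[ 0.31  0.45  0.51  1.72 -0.54  1.27  0.71] err 0.001
[-0.56  0.56  0.86  1.82  0.24  0.98 -0.23] err 0.002
b
[-0.32  0.3   0.67  2.38 -0.63  0.23  0.55] err 0.24
[ 1.04  0.38 -0.41  2.29 -1.1   0.41  1.55] err 0.089
[ 0.66  0.41 -0.02  1.72 -0.34  1.17  0.49] err 0.001
[-0.15  0.44  0.2   1.82  0.57  1.11 -0.59] err 0.002
c
[ 0.4   0.25  0.01  2.38 -1.1   0.23  1.39] err 0.204
[ 1.11  0.43 -0.44  2.26 -1.1   0.5   1.55] err 0.02
[ 0.77  0.44 -0.1   1.7  -0.39  1.2   0.54] err 0.001
[-0.11  0.44  0.14  1.82  0.59  1.13 -0.61] err 0.002
rest from g
[-0.37  0.39  0.35  2.32  1.31  0.55 -1.71] err 0.002
[-0.3   0.68  0.36  2.26  1.71  0.44 -2.17] err 0.0
[-0.41  0.21  0.32  2.31  1.11  0.69 -1.48] err 0.001
[-0.59  0.39 -0.27  1.8   0.77  0.8   0.06] err 0.002
[-0.78  0.66 -0.    1.99  1.23  0.43 -0.51] err 0.001
[-0.73  0.59 -0.09  1.96  1.09  0.52 -0.34] err 0.0
[-0.69  0.53 -0.    2.1   1.23  0.4  -0.43] err 0.0
[-0.76  0.61  0.1   2.13  1.49  0.32 -0.71] err 0.0
[-0.51  0.31 -0.25  1.93  0.76  0.7   0.13] err 0.0
[-0.41  0.21  0.32  2.31  1.11  0.7  -1.48] err 0.001
[-0.31  0.68  0.37  2.26  1.71  0.43 -2.17] err 0.0
```

```bash
python3 - <<'E'
from fk import *
P=[460,-230,300]
a,b,c,d=tilt(red_stand(215),0),tilt(red_stand(215),25),M(P,25),M(P)
print(delta(*a),delta(*b,*a),delta(*c,*b),delta(*d,*c))
E
```

```text
(array([6.58, 0.27, 5.25]), array([-26.84,  31.65,   8.49])) (array([ 0.79,  0.  , -0.18]), array([-0., 25.,  0.])) (array([-0.38,  3.26, -7.82]), array([27.19,  0.  , 12.68])) (array([0., 0., 0.]), array([  0., -60.,  -0.]))
```

```bash
J="python3 -m jog"
$J '{"angular":[[-5.4,6.3,1.7],[-10.7,12.7,3.4],[-16.1,19,5.1],[-21.5,25.3,6.8],[-26.8,31.6,8.5]],"travel":[[1.3,0,1],[2.6,0.1,2.1],[3.9,0.2,3.1],[5.3,0.2,4.2],[6.6,0.3,5.2]],"fingers":[0.4,0.4,0.4,0.4,0.4]}'
python3 - <<'E'
from fk import *
print(read_state()["qpos"],delta(*tilt(red_stand(215),0)),delta(*tilt(red_stand(215),25)))
E
```

```text
clock: 4.58
eef_pos: [473.2, -204.7, 235.3]
tool_rot: [2.692, 0.042, 1.237]
force: [0.1, 0.5, 0.6]
width: 51.6
[-0.23  0.29  0.7   2.3  -0.84  0.24  0.87] (array([ 0.09, -0.31,  1.3 ]), array([-4.28,  2.35,  0.66])) (array([ 0.87, -0.31,  1.09]), array([-4.36, 27.34, -0.29]))
```

```bash
python3 - <<'E'
from fk import *
q=np.array(read_state()["qpos"]);P=[460,-230,300]
for a in([tilt(red_stand(215),0),tilt(red_stand(215),25)],[tilt(red_stand(215),25)],[tilt(red_stand(205),-5),tilt(red_stand(205),20)]):
    print();sim(q,a+[M(P,25),M(P)],20)
E
```

```text
[ 0.51  0.24 -0.11  2.39 -1.1   0.23  1.39] err 0.285
[ 1.13  0.43 -0.46  2.26 -1.1   0.49  1.54] err 0.009
[ 0.78  0.44 -0.11  1.7  -0.38  1.2   0.53] err 0.001
[-0.09  0.43  0.13  1.82  0.6   1.13 -0.62] err 0.002

[ 0.95  0.41 -0.21  2.26 -1.1   0.59  1.62] err 0.096
[ 0.66  0.44  0.06  1.7  -0.44  1.23  0.6 ] err 0.001
[-0.22  0.45  0.31  1.82  0.53  1.09 -0.54] err 0.002

[ 0.24  0.25  0.11  2.4  -1.1   0.23  1.31] err 0.35
[ 1.18  0.44 -0.62  2.29 -1.1   0.3   1.48] err 0.015
[ 0.8   0.44 -0.14  1.7  -0.37  1.2   0.52] err 0.001
[-0.07  0.43  0.09  1.82  0.61  1.14 -0.63] err 0.002
```

```bash
J="python3 -m jog"
$J '{"angular":[[-4.3,2.4,0.7],[-4.3,2.4,0.7],[-4.3,9,0.4],[-4.4,18,0],[-4.4,27.3,-0.3]],"travel":[[0.1,-0.3,1.3],[0.1,-0.3,1.3],[0.3,-0.3,1.2],[0.6,-0.3,1.1],[0.9,-0.3,1.1]],"fingers":[0.4,0.4,0.4,0.4,0.4]}' 
python3 - <<'E'
from fk import *
print(read_state()["qpos"],delta(*tilt(red_stand(215),25)))
E
```

```text
clock: 5.2
eef_pos: [476.9, -201.5, 214.8]
tool_rot: [2.672, -0.14, 1.33]
force: [0.2, -0.4, 0.3]
width: 51.5
[ 0.56  0.3  -0.05  2.29 -1.1   0.26  1.28] (array([ 0.53,  0.36, -0.74]), array([-3.41, 15.65, -0.36]))
```

Working as predicted (q3 = −0.05). Continuing, then sweeping to the tilted pose.

```bash
J="python3 -m jog"
$J '{"angular":[[-1.7,8,0],[-3.4,15.6,-0.4],[-3.4,15.6,-0.4],[-3.4,15.6,-0.4]],"travel":[[0.3,0.2,-0.4],[0.5,0.4,-0.7],[0.5,0.4,-0.7],[0.5,0.4,-0.7]],"fingers":[0.4,0.4,0.4,0.4]}' 
python3 - <<'E'
from fk import *
P=[460,-230,300];q=read_state()["qpos"]
print(q,delta(*tilt(red_stand(215),25)),delta(*M(P,25)));sim(q,[M(P,25),M(P),G(230)],20)
E
```

```text
clock: 5.7
eef_pos: [476.3, -203.8, 222.8]
tool_rot: [2.576, -0.373, 1.463]
force: [-0.2, -0.3, 0.7]
width: 51.3
[ 1.2   0.45 -0.59  2.24 -1.06  0.4   1.45] (array([ 0.63, -0.01,  0.16]), array([ 0.14,  0.45, -0.5 ])) (array([ 0.23,  3.27, -7.64]), array([27.38,  0.31, 12.08]))
[ 0.83  0.45 -0.18  1.7  -0.35  1.19  0.5 ] err 0.001
[-0.04  0.43  0.06  1.82  0.62  1.15 -0.65] err 0.003
[-0.31  0.38  0.26  2.32  1.33  0.59 -1.73] err 0.002
```

```bash
J="python3 -m jog"
$J '{"angular":[[9,0.1,4],[18.2,0.2,8],[27.4,0.3,12],[27.4,0.3,12]],"travel":[[0.1,1.1,-2.5],[0.2,2.2,-5],[0.2,3.3,-7.6],[0.2,3.3,-7.6]],"fingers":[0.4,0.4,0.4,0.4]}' && $J '{"angular":[[0,-10,0],[0,-20,0],[0,-30,0],[0,-40,0],[0,-50,0]],"travel":[[0,0,0],[0,0,0],[0,0,0],[0,0,0],[0,0,0]],"fingers":[0.4,0.4,0.4,0.4,0.4]}' && $J '{"angular":[[0,-10,0],[0,-10,0]],"travel":[[0,0,0],[0,0,0]],"fingers":[0.4,0.4]}' 
python3 - <<'E'
from fk import *
print(read_state()["qpos"],delta(*G(210)),delta(*G(105),*G(210)))
E
```

```text
clock: 6.2
eef_pos: [464.1, -226.4, 304.0]
tool_rot: [3.138, -0.425, 1.26]
force: [0.6, 1.1, -1.3]
width: 51.3
clock: 6.82
eef_pos: [464.0, -223.2, 302.9]
tool_rot: [3.13, 0.446, 1.257]
force: [-0.3, -0.7, 0.1]
width: 51.1
clock: 7.08
eef_pos: [464.9, -218.5, 299.6]
tool_rot: [3.137, 0.615, 1.269]
force: [0.3, 0.7, 0.3]
width: 51.4
[-0.1   0.43  0.1   1.83  0.6   1.16 -0.62] (array([5.12, 0.75, 6.12]), array([-24.35,   4.71,  17.26])) (array([5.25, 0.  , 9.09]), array([0., 0., 0.]))
```

```bash
J="python3 -m jog"
$J '{"angular":[[-6.1,1.2,4.3],[-12.2,2.4,8.6],[-18.3,3.6,12.9],[-24.4,4.7,17.3],[-24.4,4.7,17.3]],"travel":[[1.3,0.2,1.5],[2.6,0.4,3],[3.9,0.6,4.5],[5.1,0.8,6.1],[5.1,0.8,6.1]],"fingers":[0.4,0.4,0.4,0.4,0.4]}' 
python3 - <<'E'
from fk import *
p,R=tool();print(read_state()["qpos"],delta(*G(210)),delta(*G(150)),delta(*G(96)))
a=get_image("top");b=get_image("scene")
A=cv2.resize(a[180:320,400:560],(400,350),interpolation=2);B=cv2.resize(b[200:375,120:320],(400,350),interpolation=2)
o,Rc=stand()
for n,I,f in(("top",A,lambda x:((x[0]-400)*2.5,(x[1]-180)*2.5)),("scene",B,lambda x:((x[0]-120)*2,(x[1]-200)*2))):
    for X in([0,0,130],[0,75,130],[0,-75,130]):
        x=f(proj(n,o+Rc.apply(X)));cv2.circle(I,(int(x[0]),int(x[1])),3,(0,255,255),1)
    x=f(proj(n,p));cv2.circle(I,(int(x[0]),int(x[1])),3,(255,0,255),1)
cv2.imwrite("pics/c3.png",np.hstack([A,B])[:,:,::-1])
E
```

```text
clock: 7.7
eef_pos: [471.7, -221.0, 222.2]
tool_rot: [2.549, 0.443, 0.95]
force: [0.8, -0.2, 0.3]
width: 51.5
[-0.34  0.43  0.33  2.32  1.33  0.56 -1.75] (array([ 0.7 , -0.08, -0.17]), array([-0.12,  0.2 , -0.78])) (array([ 3.72, -0.11,  5.01]), array([-0.12,  0.2 , -0.78])) (array([ 6.44, -0.14,  9.68]), array([-0.12,  0.2 , -0.78]))
```

View pics/c3.png

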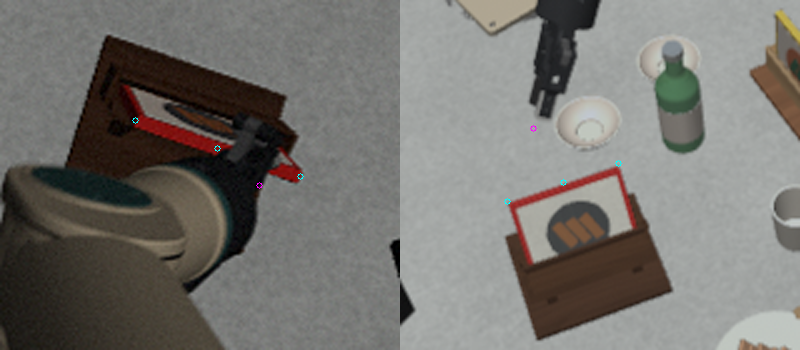

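The picture shows the projected stand edge points on the red board's top edge, at crop (135,120) to (300,177), within about 2 px. The gripper is above it, so I'll descend and close.

```bash
J="python3 -m jog"
$J '{"angular":[[0,0,-0.8],[0,0,-0.8],[0,0,-0.8],[0,0,-0.8],[0,0,-0.8]],"travel":[[1.6,-0.1,2],[3.3,-0.1,4.4],[4.8,-0.1,7],[6.2,-0.1,9.2],[6.4,-0.1,9.7]],"fingers":[0.4,0.4,0.4,0.4,0.4]}' && $J '{"angular":[[0,0,0]],"travel":[[0,0,0]],"fingers":[0.4]}' 
python3 - <<'E'
from fk import *
print(read_state()["qpos"],delta(*G(96)))
E
```

```text
clock: 8.43
eef_pos: [529.5, -234.5, 120.9]
tool_rot: [2.557, 0.455, 0.964]
force: [-0.0, -0.8, 0.5]
width: 51.3
clock: 8.55
eef_pos: [528.2, -234.8, 121.7]
tool_rot: [2.557, 0.455, 0.963]
force: [0.4, -0.6, 0.2]
width: 51.2
[-0.27  0.7   0.32  2.24  1.66  0.47 -2.12] (array([ 0.17, -0.08, -0.1 ]), array([-0.24,  0.37,  0.13]))
```

```bash
J="python3 -m jog"
$J '{"angular":[[0,0,0],[0,0,0],[0,0,0],[0,0,0],[0,0,0]],"travel":[[0,0,0],[0,0,0],[0,0,0],[0,0,0],[0,0,0]],"fingers":[0.6,0.8,1,1,1]}'
python3 - <<'E'
from fk import *
s=read_state();print(s["force"],s["torque"],s["width"],delta(*G(96)))
E
```

```text
clock: 9.18
eef_pos: [527.6, -234.3, 121.5]
tool_rot: [2.558, 0.454, 0.964]
force: [-3.5, 4.0, 6.3]
width: 10.4
[-3.48  3.96  6.28] [ 0.49  0.25 -0.21] 10.357479478532555 (array([ 0.16, -0.  , -0.06]), array([-0.26,  0.34,  0.15]))
```

```bash
J="python3 -m jog"
$J '{"angular":[[0,0,0],[0,0,0],[0,0,0],[0,0,0],[0,0,0]],"travel":[[-0.5,0,-0.9],[-1.5,0,-2.6],[-3,0,-5.2],[-5,0,-8.7],[-7.5,0,-13]],"fingers":[1,1,1,1,1]}'
python3 - <<'E'
from fk import *
s=read_state();print(s["qpos"],s["force"],s["torque"],s["width"],delta(*G(246)),"K2 320",delta(*K(2,320)),K(2,320)[0])
P,R=tool();sim(s["qpos"],[(np.array([470,-150,360]),R),(np.array([520,100,370]),Ro.from_matrix(R.as_matrix())),K(2,320),K(2,100)])
E
```

```text
clock: 9.8
eef_pos: [456.1, -209.4, 251.6]
tool_rot: [2.562, 0.455, 0.966]
force: [1.2, 0.1, -1.6]
width: 10.2
[-0.39  0.35  0.35  2.31  1.19  0.62 -1.59] [ 1.22  0.15 -1.63] [0.98 0.33 0.04] 10.166291837564538 (array([0.12, 0.05, 0.02]), array([-0.43,  0.33,  0.28])) K2 320 (array([ 41.22,  -0.65, -35.86]), array([-29.38,  25.51, -93.94])) [574.6  317.24 336.51]
[-0.47  0.18  0.24  2.11  0.88  0.92 -1.27] err 0.0
[-0.77  0.4   0.08  1.73  0.69  1.3  -1.44] err 0.0
[-0.55  0.38 -0.34  1.77  0.76  0.85  0.09] err 0.004
[-0.75  0.67 -0.05  1.99  1.28  0.46 -0.56] err 0.001
```

```bash
python3 - <<'E'
from fk import *
P,R=tool();A=(np.array([470,-150,365]),R);B=K(2,320)
print(delta(*A));d=delta(*B,*A);print(d)
# half way
h=(A[0]+.5*(B[0]-A[0]),R*Ro.from_rotvec(np.radians(d[1])*.5));print(delta(*h,*A),delta(*B,*h))
E
```

```text
(array([  0.11,   5.08, -11.83]), array([0., 0., 0.]))
(array([ 41.12,  -5.73, -24.03]), array([-29.38,  25.51, -93.94]))
(array([ 20.56,  -2.86, -12.01]), array([-14.69,  12.75, -46.97])) (array([16.9 , 16.02, -5.74]), array([-14.69,  12.75, -46.97]))
```

```bash
J="python3 -m jog"
$J '{"angular":[[0,0,0],[0,0,0],[0,0,0],[0,0,0]],"travel":[[0,1,-2],[0,2.5,-6],[0.1,4,-9.5],[0.1,5.1,-11.8]],"fingers":[1,1,1,1]}' && $J '{"angular":[[-2.9,2.5,-9.4],[-5.9,5.1,-18.8],[-8.8,7.6,-28.2],[-11.8,10.2,-37.6],[-14.7,12.8,-47]],"travel":[[4.1,-0.6,-2.4],[8.2,-1.1,-4.8],[12.3,-1.7,-7.2],[16.4,-2.3,-9.6],[20.6,-2.9,-12]],"fingers":[1,1,1,1,1]}'
python3 - <<'E'
from fk import *
s=read_state();print(s["qpos"],s["width"],delta(*K(2,320)))
E
```

```text
clock: 10.3
eef_pos: [470.7, -149.6, 365.5]
tool_rot: [2.56, 0.452, 0.966]
force: [0.1, 0.3, -2.7]
width: 10.1
clock: 10.92
eef_pos: [522.5, 84.2, 349.0]
tool_rot: [2.829, 0.625, 1.955]
force: [-0.6, 0.1, -2.5]
width: 10.1
[-0.68  0.21  0.01  2.06  0.89  0.92 -0.76] 10.093022752930326 (array([16.66, 16.14, -5.82]), array([-14.6 ,  12.69, -46.61]))
```

```bash
J="python3 -m jog"
$J '{"angular":[[-2.9,2.5,-9.3],[-5.8,5.1,-18.6],[-8.8,7.6,-28],[-11.7,10.2,-37.3],[-14.6,12.7,-46.6]],"travel":[[3.3,3.2,-1.2],[6.7,6.5,-2.3],[10,9.7,-3.5],[13.3,12.9,-4.7],[16.7,16.1,-5.8]],"fingers":[1,1,1,1,1]}' && $J '{"angular":[[0,0,0],[0,0,0]],"travel":[[0,0,0],[0,0,0]],"fingers":[1,1]}'
python3 - <<'E'
from fk import *
s=read_state();print(s["qpos"],s["width"],delta(*K(2,320)),delta(*K(2,180)))
a=get_image("top");b=get_image("scene");np.save("top.npy",a);np.save("scene.npy",b)
A=cv2.resize(a[150:310,180:380],(400,320),interpolation=2);B=cv2.resize(b[100:260,260:460],(400,320),interpolation=2)
cv2.imwrite("pics/c4.png",np.hstack([A,B])[:,:,::-1])
for n,i in(("top",a),("scene",b)):
    m=mask(i,"red")
    for k in cv2.findContours(m,0,2)[0]:
        if 40<cv2.contourArea(k)<3000: print(n,cv2.contourArea(k),cv2.approxPolyDP(k,2,True)[:,0].tolist())
E
```

```text
clock: 11.55
eef_pos: [575.8, 316.4, 336.6]
tool_rot: [-3.14, 0.524, 2.964]
force: [0.9, -0.3, -2.8]
width: 10.3
clock: 11.8
eef_pos: [576.1, 314.1, 336.3]
tool_rot: [-3.141, 0.526, 2.956]
force: [0.4, -1.6, -3.1]
width: 10.4
[-0.62  0.37 -0.22  1.75  0.72  0.85  0.13] 10.421259992300971 (array([ 0.17,  0.28, -0.12]), array([-0.26,  0.12, -0.37])) (array([ 7.19,  0.29, 11.99]), array([-0.26,  0.12, -0.37]))
top 240.0 [[232, 140], [228, 142], [218, 181], [226, 177], [235, 142]]
scene 188.5 [[365, 142], [367, 150], [380, 164], [376, 195], [379, 196], [383, 162]]
```

View pics/c4.png

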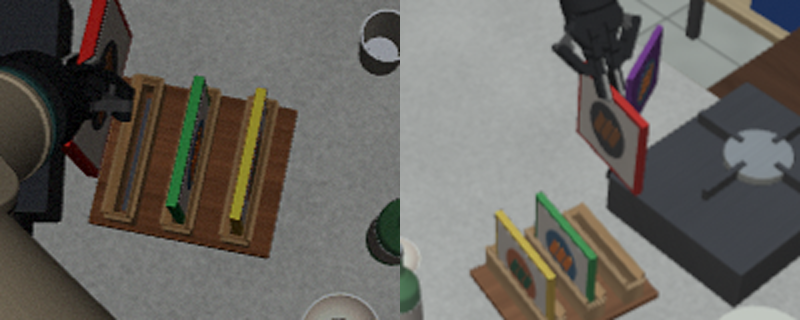

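```bash
python3 - <<'E'
from fk import *
s=read_state();P,R=tool();P0,R0=G(96)
P0=P0+R0.apply([-1.6,0,.6]);o,Rc=stand();Rb0=Rc;Rg=R0*Ro.from_rotvec(np.radians([.26,-.34,-.15]))
Tb=R*Rg.inv();Rb=Tb*Rb0;ob=P+Tb.apply(o-P0)
print("board origin",ob,"z",Rb.apply([0,0,1]),"x",Rb.apply([1,0,0]),"slot2",rackslot(2)[0])
for X in([0,-75,130],[0,-75,0],[0,75,130],[0,75,0]):
    w=ob+Rb.apply(X);print(X,w,proj("top",w),proj("scene",w))
# measured
print(tri((231.5,141),(382.5,162.5)))
for z in(14,54):print([proj("top",rackslot(2)[0]+np.r_[Ro.from_euler("z",-10.2,degrees=True).apply([x,0,0])[:2],z-14]) for x in(-80,80)])
E
```

```text
board origin [565.34 316.9  238.08] z [ 0.   -0.01  1.  ] x [0.18 0.98 0.01] slot2 [565.4  318.89  14.  ]
[0, -75, 130] [639.3  302.32 367.85] [231.95 139.64] [382.43 161.07]
[0, -75, 0] [639.05 303.07 237.86] [242.98 166.7 ] [378.84 195.54]
[0, 75, 130] [491.88 329.98 368.3 ] [210.9  222.94] [350.76 128.49]
[0, 75, 0] [491.63 330.73 238.3 ] [225.42 238.46] [349.17 163.23]
(array([639.17, 303.82, 361.94]), np.float64(0.6924986272027488))
[array([241.89, 258.42]), array([255.95, 196.51])]
[array([239.27, 255.84]), array([253.92, 191.73])]
```

```bash
J="python3 -m jog"
$J '{"angular":[[-0.3,0,-0.4],[-0.3,0,-0.4],[-0.3,0,-0.4],[-0.3,0,-0.4],[-0.3,0,-0.4]],"travel":[[1.5,0.2,2.5],[3.5,0.2,6],[5.5,0.2,9.5],[7.2,0.2,12.5],[7.9,0.2,13.6]],"fingers":[1,1,1,1,1]}' && $J '{"angular":[[0,0,0],[0,0,0]],"travel":[[0,0,0],[0,0,0]],"fingers":[1,1]}'
cat >> fk.py <<'E'
def board():
    P,R=tool();P0,R0=G(96);P0=P0+R0.apply([-1.6,0,.6]);o,Rc=stand();Rg=R0*Ro.from_rotvec(np.radians([.26,-.34,-.15]))
    Tb=R*Rg.inv();return P+Tb.apply(o-P0),Tb*Rc
E
python3 - <<'E'
from fk import *
s=read_state();o,Rb=board();so,Rr=rackslot(2);print(s["qpos"],s["width"],"in slot frame",Rr.inv().apply(o-so),(Rr.inv()*Rb).as_matrix())
a=get_image("top");b=get_image("scene")
A=cv2.resize(a[150:310,180:380],(400,320),interpolation=2);B=cv2.resize(b[150:310,260:460],(400,320),interpolation=2)
cv2.imwrite("pics/c5.png",np.hstack([A,B])[:,:,::-1])
E
```

```text
clock: 12.52
eef_pos: [576.3, 316.6, 177.7]
tool_rot: [-3.141, 0.525, 2.966]
force: [-0.1, 0.2, -2.7]
width: 10.5
clock: 12.78
eef_pos: [578.0, 318.4, 181.0]
tool_rot: [3.137, 0.528, 2.964]
force: [-0.1, 0.8, -2.2]
width: 10.0
[-0.73  0.56 -0.07  1.94  1.02  0.55 -0.26] 9.998472987786535 in slot frame [ 1.34  2.64 68.28] [[-0.   -1.    0.  ]
 [ 1.   -0.   -0.01]
 [ 0.01  0.    1.  ]]
```

View pics/c5.png

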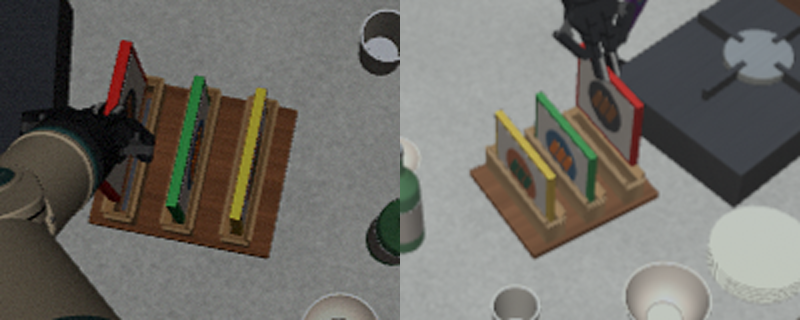

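The red board hangs directly over the empty slot, parallel to its neighbours. I'll lower it in.

```bash
J="python3 -m jog"
$J '{"angular":[[0,0,0],[0,0,0],[0,0,0],[0,0,0],[0,0,0]],"travel":[[0.3,-0.2,0.4],[1,-0.2,1.6],[1.8,-0.2,3],[2.4,-0.2,4.1],[2.4,-0.2,4.1]],"fingers":[1,1,1,1,1]}'
python3 - <<'E'
from fk import *
s=read_state();o,Rb=board();so,Rr=rackslot(2);print(s["qpos"],s["torque"],s["width"],"in slot frame",Rr.inv().apply(o-so))
E
```

```text
clock: 13.5
eef_pos: [576.6, 316.0, 131.5]
tool_rot: [3.14, 0.526, 2.966]
force: [0.1, -0.1, -3.4]
width: 10.3
[-0.78  0.64  0.01  1.98  1.16  0.46 -0.43] [0.17 0.82 0.03] 10.25251806433855 in slot frame [ 0.21 -0.24 18.78]
```

```bash
J="python3 -m jog"
$J '{"angular":[[0,0,0],[0,0,0],[0,0,0],[0,0,0]],"travel":[[0.3,0,0.5],[0.6,0,1.1],[0.9,0,1.6],[1,0,1.75]],"fingers":[1,1,1,1]}'
python3 - <<'E'
from fk import *
s=read_state();o,Rb=board();so,Rr=rackslot(2);print(s["torque"],s["width"],"in slot frame",Rr.inv().apply(o-so),delta(*K(1,96)))
E
```

```text
clock: 14.0
eef_pos: [577.7, 317.4, 113.5]
tool_rot: [3.137, 0.529, 2.965]
force: [-8.4, -0.5, 17.3]
width: 10.1
[-0.47  0.63 -0.27] 10.121883139473537 in slot frame [1.24 1.56 0.69] (array([ 0.31, -7.07, -0.11]), array([0.32, 0.31, 0.07]))
```

```bash
J="python3 -m jog"
$J '{"angular":[[0,0,0],[0,0,0],[0,0,0]],"travel":[[0,0,0],[0,0,0],[0,0,0]],"fingers":[0.7,0.45,0.45]}' && $J '{"angular":[[0,0,0],[0,0,0],[0,0,0],[0,0,0],[0,0,0]],"travel":[[-0.5,0,-0.9],[-2,0,-3.5],[-4,0,-6.9],[-4.5,0,-7.8],[-4.5,0,-7.8]],"fingers":[0.45,0.45,0.45,0.45,0.45]}'
python3 - <<'E'
from fk import *
s=read_state();print(s["qpos"],delta(*K(1,190)),delta(*K(1,96)))
a=get_image("top");b=get_image("scene")
for n,i in(("top",a),("scene",b)):
  for c in("red","green"):
    for k in cv2.findContours(mask(i,c),0,2)[0]:
        if 40<cv2.contourArea(k)<330: print(n,c,cv2.contourArea(k),cv2.approxPolyDP(k,1.5,True)[:,0].tolist())
so,Rr=rackslot(2)
print([(proj("top",so+Rr.apply(x)),proj("scene",so+Rr.apply(x))) for x in([75,0,130],[-75,0,130],[75,0,0])])
A=cv2.resize(a[150:310,180:380],(400,320),interpolation=2);B=cv2.resize(b[150:310,260:460],(400,320),interpolation=2)
cv2.imwrite("pics/c6.png",np.hstack([A,B])[:,:,::-1])
E
```

```text
clock: 14.38
eef_pos: [577.6, 316.4, 112.4]
tool_rot: [3.138, 0.527, 2.964]
force: [-0.6, 0.8, -0.4]
width: 46.9
clock: 15.0
eef_pos: [577.2, 316.1, 202.7]
tool_rot: [3.137, 0.528, 2.963]
force: [-0.4, -0.8, 0.6]
width: 46.7
[-0.71  0.53 -0.1   1.93  0.97  0.59 -0.19] (array([ 0.05, -6.93, -0.5 ]), array([ 0.26,  0.24, -0.  ])) (array([ 4.78, -6.97,  7.62]), array([ 0.26,  0.24, -0.  ]))
top red 72.5 [[239, 229], [233, 235], [231, 245], [236, 245]]
top red 111.0 [[249, 181], [245, 183], [240, 206], [246, 201]]
top green 61.5 [[639, 202], [634, 210], [636, 219], [639, 222]]
top green 275.0 [[280, 188], [277, 188], [263, 252], [267, 253], [281, 192]]
top green 176.5 [[633, 134], [626, 142], [627, 149], [631, 154], [639, 157], [639, 151], [633, 147], [633, 143], [639, 138], [639, 134]]
scene red 187.0 [[349, 188], [348, 191], [353, 194], [375, 219], [373, 239], [376, 240], [377, 216]]
scene green 75.5 [[329, 197], [328, 199], [351, 224], [355, 232], [356, 227]]
[(array([248.26, 181.67]), array([377.08, 217.63])), (array([233.1 , 247.04]), array([348.38, 185.88])), (array([255.52, 198.4 ]), array([374.  , 245.87]))]
```

View pics/c6.png

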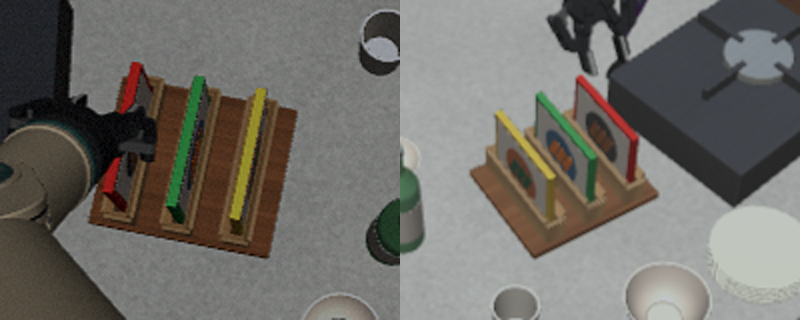

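The red board is released and seated at scene (349,188)–(377,217), within 1–2 px of where the slot model puts a fully inserted board (scene top corners within 3 px). Next is the green board.

```bash
J="python3 -m jog"
$J '{"angular":[[0.1,0,0],[0.2,0.2,0],[0.2,0.2,0],[0.2,0.2,0]],"travel":[[0,-3.5,0],[0,-6.5,0],[0,-7,0],[0,-7,0]],"fingers":[0.45,0.45,0.45,0.45]}' && $J '{"angular":[[0,0,0],[0,0,0],[0,0,0],[0,0,0],[0,0,0]],"travel":[[1,0,1.6],[2.5,0,4],[4,0,6.4],[4.8,0,7.6],[4.8,0,7.6]],"fingers":[0.45,0.45,0.45,0.45,0.45]}'
python3 - <<'E'
from fk import *
s=read_state();print(s["qpos"],s["torque"],delta(*K(1,96)))
E
```

```text
clock: 15.6
eef_pos: [564.6, 248.0, 201.4]
tool_rot: [-3.141, 0.523, 2.966]
force: [0.6, -0.0, -0.3]
width: 46.7
clock: 16.23
eef_pos: [560.4, 249.6, 110.6]
tool_rot: [-3.14, 0.522, 2.969]
force: [0.3, -0.2, 0.8]
width: 47.1
[-0.79  0.64  0.14  2.14  1.49  0.31 -0.73] [ 0.15  0.54 -0.01] (array([-0.27, -0.1 , -0.07]), array([ 0.05, -0.1 ,  0.27]))
```

```bash
J="python3 -m jog"
$J '{"angular":[[0,0,0],[0,0,0],[0,0,0],[0,0,0],[0,0,0]],"travel":[[-0.2,0,0],[-0.2,0,0],[-0.2,0,0],[-0.2,0,0],[-0.2,0,0]],"fingers":[0.6,0.8,1,1,1]}'
python3 - <<'E'
from fk import *
s=read_state();P,R=tool();np.savez("grip.npz",P=P,R=R.as_matrix());print(s["width"],s["torque"],delta(*K(1,96)))
E
$J '{"angular":[[0,0,0],[0,0,0],[0,0,0],[0,0,0],[0,0,0]],"travel":[[-0.5,0,-0.9],[-1.5,0,-2.6],[-3,0,-5.2],[-5,0,-8.7],[-7.5,0,-13]],"fingers":[1,1,1,1,1]}'
python3 - <<'E'
from fk import *
s=read_state();P,R=tool();print(s["qpos"],s["width"],s["torque"],delta(*K(1,246)))
B=K(1,330);C=G(260);m=(np.array([500,-20,375]),None)
print("up",delta(B[0],R));d=delta(*C,B[0],R);print("G260 from K330",d);sim(s["qpos"],[(B[0],R),C,G(110)])
E
```

```text
clock: 16.85
eef_pos: [563.7, 247.8, 114.4]
tool_rot: [3.14, 0.525, 2.964]
force: [-1.1, -0.0, 6.9]
width: 10.3
10.33581553551823 [ 0.04  0.2  -0.05] (array([0.23, 0.02, 0.08]), array([0.09, 0.1 , 0.01]))
clock: 17.48
eef_pos: [561.7, 246.9, 263.3]
tool_rot: [-3.139, 0.521, 2.966]
force: [2.4, 0.0, -1.8]
width: 10.1
[-0.61  0.37 -0.12  1.99  0.84  0.61  0.02] 10.135336175077105 [0.09 0.59 0.04] (array([0.02, 0.16, 0.08]), array([-0.07, -0.17,  0.12]))
up (array([-4.16,  0.14, -7.2 ]), array([0., 0., 0.]))
G260 from K330 (array([  6.78, -46.73,   5.81]), array([ 28.59, -25.74,  94.32]))
[-0.54  0.27 -0.2   1.88  0.67  0.75  0.24] err 0.0
[-0.44  0.32  0.4   2.32  1.2   0.58 -1.59] err 0.002
[-0.35  0.69  0.43  2.26  1.72  0.39 -2.18] err 0.001
```

```bash
J="python3 -m jog"
$J '{"angular":[[0,0,0],[0,0,0],[0,0,0]],"travel":[[-1.5,0,-2.6],[-3.5,0.1,-6],[-5,0.1,-8.6]],"fingers":[1,1,1]}'
python3 - <<'E'
from fk import *
s=read_state();P,R=tool();I=(np.array([470,-150,370]),G(260)[1]);d=delta(*I);print(P,d)
h=(P+.5*(I[0]-P),R*Ro.from_rotvec(np.radians(d[1])*.5));print(delta(*h),delta(*I,*h));print(delta(*G(260),*I))
E
```

```text
clock: 17.85
eef_pos: [563.0, 248.3, 364.1]
tool_rot: [3.141, 0.523, 2.964]
force: [-0.0, -0.7, -2.5]
width: 10.2
[562.96 248.29 364.1 ] (array([  1.54, -40.84,  -1.59]), array([ 28.77, -25.75,  94.16]))
(array([  0.77, -20.42,  -0.8 ]), array([ 14.38, -12.87,  47.08])) (array([-13.85, -14.04,   5.41]), array([ 14.38, -12.87,  47.08]))
(array([-0.57, -5.37, 10.97]), array([0., 0., 0.]))
```

```bash
J="python3 -m jog"
$J '{"angular":[[2.9,-2.6,9.4],[5.8,-5.1,18.8],[8.6,-7.7,28.2],[11.5,-10.3,37.6],[14.4,-12.9,47]],"travel":[[0.2,-4.1,-0.2],[0.3,-8.2,-0.3],[0.5,-12.3,-0.5],[0.6,-16.4,-0.6],[0.8,-20.4,-0.8]],"fingers":[1,1,1,1,1]}'
python3 - <<'E'
from fk import *
s=read_state();P,R=tool();I=(np.array([470,-150,370]),G(260)[1]);print(s["qpos"],delta(*I))
E
```

```text
clock: 18.48
eef_pos: [515.4, 48.1, 365.2]
tool_rot: [2.819, 0.624, 1.941]
force: [0.4, -1.2, -2.7]
width: 10.3
[-0.63  0.15  0.03  2.09  0.89  0.9  -0.71] (array([-13.94, -13.8 ,   5.34]), array([ 14.29, -12.73,  46.9 ]))
```

```bash
J="python3 -m jog"
$J '{"angular":[[2.9,-2.5,9.4],[5.7,-5.1,18.8],[8.6,-7.6,28.1],[11.4,-10.2,37.5],[14.3,-12.7,46.9]],"travel":[[-2.8,-2.8,1.1],[-5.6,-5.5,2.1],[-8.4,-8.3,3.2],[-11.2,-11,4.2],[-13.9,-13.8,5.3]],"fingers":[1,1,1,1,1]}'
python3 - <<'E'
from fk import *
s=read_state();P,R=tool();print(s["qpos"],delta(*G(240)))
E
```

```text
clock: 19.1
eef_pos: [471.2, -149.0, 370.3]
tool_rot: [2.554, 0.446, 0.966]
force: [0.8, 0.3, -1.4]
width: 10.2
[-0.48  0.16  0.24  2.1   0.86  0.98 -1.24] (array([ 0.29, -5.45, 12.77]), array([-0.02, -0.1 ,  0.01]))
```

```bash
J="python3 -m jog"
$J '{"angular":[[0,0,0],[0,0,0],[0,0,0],[0,0,0],[0,0,0]],"travel":[[0.1,-1.5,3],[0.1,-3,6.5],[0.2,-4.5,10],[0.3,-5.5,12.8],[0.3,-5.5,12.8]],"fingers":[1,1,1,1,1]}' && $J '{"angular":[[0,0,0]],"travel":[[0,0,0]],"fingers":[1]}'
cat >> fk.py <<'E'
def gboard(dp=(0,0,0)):
    g=np.load("grip.npz");R0=Ro.from_matrix(g["R"]);P0=g["P"];o,Rr=rackslot(1);Rb0=Rr*Ro.from_euler("z",90,degrees=True)
    P,R=tool();T=R*R0.inv();return P+T.apply(o-P0),T*Rb0
E
python3 - <<'E'
from fk import *
s=read_state();o,Rb=gboard();c,Rc=stand();print(s["qpos"],s["width"],"in cradle",Rc.inv().apply(o-c),(Rc.inv()*Rb).as_rotvec())
a=get_image("top");b=get_image("scene")
for n,i in(("top",a),("scene",b)):
    for k in cv2.findContours(mask(i,"green"),0,2)[0]:
        q=cv2.approxPolyDP(k,1.5,True)[:,0]
        if cv2.contourArea(k)>40 and 150<q[:,0].min()<560 and q[:,1].min()<370: print(n,cv2.contourArea(k),q.tolist())
A=cv2.resize(a[170:330,380:580],(400,320),interpolation=2);B=cv2.resize(b[210:370,120:320],(400,320),interpolation=2)
for n,I,f in(("top",A,lambda x:((x[0]-380)*2,(x[1]-170)*2)),("scene",B,lambda x:((x[0]-120)*2,(x[1]-210)*2))):
    for y in(-75,75):
        for z in(0,130):
            pp=proj(n,o+Rb.apply([0,y,z]));print(n,y,z,pp);x=f(pp);cv2.circle(I,(int(x[0]),int(x[1])),3,(0,255,255),1)
cv2.imwrite("pics/c7.png",np.hstack([A,B])[:,:,::-1])
E
```

```text
clock: 19.73
eef_pos: [458.8, -210.1, 244.7]
tool_rot: [2.558, 0.452, 0.971]
force: [-0.5, 0.8, -1.7]
width: 10.4
clock: 19.85
eef_pos: [461.5, -208.7, 246.7]
tool_rot: [2.553, 0.448, 0.971]
force: [-0.5, -0.6, -1.8]
width: 10.5
[-0.39  0.36  0.35  2.32  1.23  0.6  -1.63] 10.531959300315417 in cradle [  1.35   3.49 142.25] [0. 0. 0.]
top 197.5 [[502, 262], [536, 275], [540, 272], [537, 267], [535, 269], [507, 259]]
top -75 0 [520.58 251.09]
top -75 130 [540.41 273.39]
top 75 0 [453.64 228.64]
top 75 130 [463.47 247.49]
scene -75 0 [173.82 296.39]
scene -75 130 [158.41 251.15]
scene 75 0 [229.4  277.29]
scene 75 130 [216.14 232.5 ]
```

View pics/c7.png

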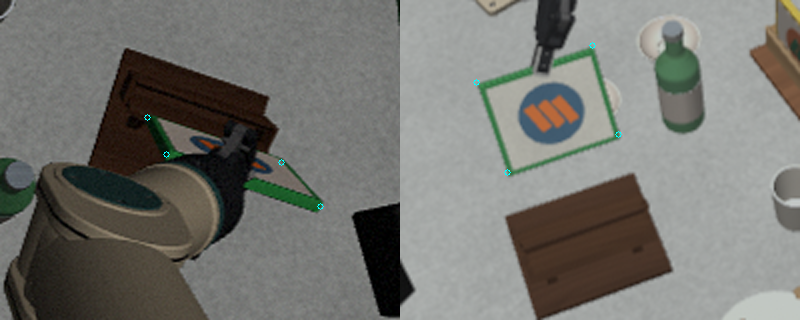

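The predicted green board corners coincide with the picture, e.g. the top-view corner at crop (320,207), so it is held as modelled and squarely above the cradle. I'll insert it in stages.

```bash
J="python3 -m jog"
$J '{"angular":[[0,0,0],[0,0,0],[0,0,0],[0,0,0],[0,0,0]],"travel":[[0.5,-0.1,1.2],[1.5,-0.1,3.3],[2.7,-0.1,5.4],[3.4,-0.1,6.6],[3.4,-0.1,6.6]],"fingers":[1,1,1,1,1]}' && $J '{"angular":[[0,0,0],[0,0,0]],"travel":[[0,0,0],[0,0,0]],"fingers":[1,1]}'
python3 - <<'E'
from fk import *
s=read_state();o,Rb=gboard();c,Rc=stand();print(s["qpos"],s["torque"],s["width"],"in cradle",Rc.inv().apply(o-c),(Rc.inv()*Rb).as_rotvec())
E
```

```text
clock: 20.58
eef_pos: [495.1, -223.4, 181.5]
tool_rot: [2.554, 0.448, 0.972]
force: [-1.2, 0.0, -2.2]
width: 10.2
clock: 20.82
eef_pos: [494.3, -223.8, 182.2]
tool_rot: [2.553, 0.447, 0.971]
force: [-0.3, -0.4, -2.4]
width: 10.3
[-0.34  0.55  0.38  2.31  1.49  0.48 -1.92] [ 0.9   0.42 -0.  ] 10.288367238950816 in cradle [ 0.25 -0.3  68.38] [0. 0. 0.]
```

```bash
J="python3 -m jog"
$J '{"angular":[[0,0,0],[0,0,0],[0,0,0],[0,0,0],[0,0,0]],"travel":[[0.4,0,0.7],[1,0,1.7],[1.7,0,2.9],[2.3,0,3.9],[2.4,0,4.2]],"fingers":[1,1,1,1,1]}'
python3 - <<'E'
from fk import *
s=read_state();o,Rb=gboard();c,Rc=stand();print(s["torque"],s["width"],"in cradle",Rc.inv().apply(o-c),(Rc.inv()*Rb).as_rotvec())
E
```

```text
clock: 21.45
eef_pos: [517.8, -231.9, 139.1]
tool_rot: [2.553, 0.449, 0.971]
force: [0.4, -0.4, -1.1]
width: 10.3
[0.79 0.02 0.1 ] 10.278789039700078 in cradle [ 0.18 -0.61 18.64] [0. 0. 0.]
```

```bash
J="python3 -m jog"
$J '{"angular":[[0,0,0],[0,0,0],[0,0,0],[0,0,0],[0,0,0]],"travel":[[0.3,0,0.5],[0.6,0,1],[0.8,0,1.4],[0.95,0,1.65],[0.95,0,1.65]],"fingers":[1,1,1,1,1]}'
python3 - <<'E'
from fk import *
s=read_state();o,Rb=gboard();c,Rc=stand();print(s["force"],s["torque"],s["width"],"in cradle",Rc.inv().apply(o-c),"force in cradle",Rc.inv().apply(s["force"]))
E
```

```text
clock: 22.08
eef_pos: [526.4, -234.8, 122.9]
tool_rot: [2.554, 0.448, 0.971]
force: [2.9, -0.6, -2.0]
width: 10.3
[ 2.92 -0.63 -1.97] [ 0.71 -0.19  0.13] 10.33045210614436 in cradle [-0.12 -0.53  0.11] force in cradle [ 1.59  0.34 -3.19]
```

```bash
J="python3 -m jog"
$J '{"angular":[[0,0,0],[0,0,0],[0,0,0],[0,0,0]],"travel":[[0.05,0,0.1],[0.1,0,0.2],[0.15,0,0.27],[0.2,0,0.35]],"fingers":[1,1,1,1]}'
python3 - <<'E'
from fk import *
s=read_state();o,Rb=gboard();c,Rc=stand();print(s["torque"],s["width"],"in cradle",Rc.inv().apply(o-c),"force in cradle",Rc.inv().apply(s["force"]))
E
```

```text
clock: 22.58
eef_pos: [527.1, -234.4, 122.1]
tool_rot: [2.55, 0.449, 0.97]
force: [-17.3, 24.7, 43.3]
width: 10.4
[-0.92  0.59 -1.11] 10.422917076529432 in cradle [ 0.27 -0.07 -0.9 ] force in cradle [ 0.63 17.93 49.66]
```

```bash
J="python3 -m jog"
$J '{"angular":[[0,0,0],[0,0,0],[0,0,0],[0,0,0],[0,0,0]],"travel":[[-0.1,0,-0.2],[-0.1,0,-0.2],[-0.1,0,-0.2],[-0.1,0,-0.2],[-0.1,0,-0.2]],"fingers":[1,0.7,0.45,0.45,0.45]}' && $J '{"angular":[[0,0,0],[0,0,0],[0,0,0],[0,0,0],[0,0,0]],"travel":[[-0.5,0,-0.9],[-2,0,-3.5],[-4,0,-6.9],[-6,0,-10.4],[-7,0,-12.1]],"fingers":[0.45,0.45,0.45,0.45,0.45]}' && $J '{"angular":[[0,0,0],[0,0,0],[0,0,0],[0,0,0]],"travel":[[-1,2,-4],[-2,4,-8],[-3,6,-12],[-3,6,-12]],"fingers":[0.45,0.45,0.45,0.45]}'
python3 - <<'E'
from fk import *
s=read_state();c,Rc=stand();print(s["qpos"],s["force"])
a=get_image("top");b=get_image("scene")
for n,i in(("top",a),("scene",b)):
    for k in cv2.findContours(mask(i,"green"),0,2)[0]:
        q=cv2.approxPolyDP(k,1.5,True)[:,0]
        if cv2.contourArea(k)>20 and 150<q[:,0].min()<560 and q[:,1].min()<370: print(n,cv2.contourArea(k),q.tolist())
A=cv2.resize(a[150:310,200:600],(800,320),interpolation=2);B=cv2.resize(b[180:370,130:460],None,fx=1.45,fy=1.45,interpolation=2)
for y in(-75,75):
    for n in("top","scene"):print(n,y,proj(n,c+Rc.apply([0,y,130])))
o=np.zeros((A.shape[0]+B.shape[0],800,3),np.uint8);o[:320]=A;o[320:,:B.shape[1]]=B
cv2.imwrite("pics/c8.png",o[:,:,::-1])
E
```

```text
clock: 23.2
eef_pos: [526.7, -235.2, 121.2]
tool_rot: [2.554, 0.449, 0.971]
force: [0.3, -0.9, 0.3]
width: 46.8
clock: 23.82
eef_pos: [459.3, -212.9, 244.1]
tool_rot: [2.553, 0.447, 0.97]
force: [0.4, 0.0, 0.8]
width: 47.2
clock: 24.32
eef_pos: [465.5, -177.4, 378.4]
tool_rot: [2.55, 0.442, 0.971]
force: [-0.2, -1.3, 0.2]
width: 46.8
[-0.49  0.13  0.32  2.11  0.87  0.93 -1.19] [-0.22 -1.3   0.15]
top 48.0 [[454, 222], [456, 225], [454, 230], [459, 232], [468, 230], [458, 227]]
top -75 [520.25 250.56]
scene -75 [173.75 300.58]
top 75 [454.19 228.02]
scene 75 [229.28 281.78]
```

View pics/c8.png

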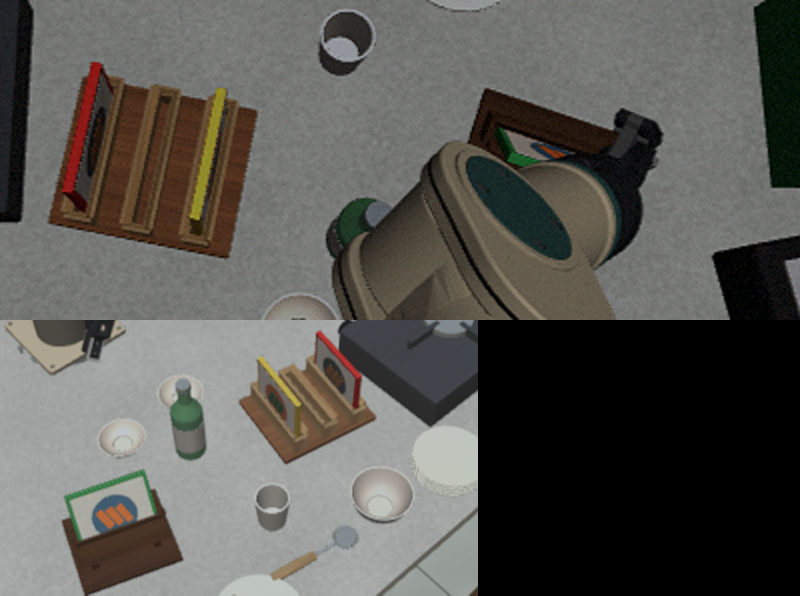

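The last picture shows green leaning in the stand and red and yellow upright in the rack. The bottle, cup and dishes look undisturbed. I'll do one numeric check against the first picture before handing in.

```bash
python3 - <<'E'
from fk import *
b=get_image("scene");a=get_image("top");h=cv2.cvtColor(b,cv2.COLOR_RGB2HSV)
m=((h[...,0]>45)&(h[...,0]<85)&(h[...,1]>90)).astype(np.uint8)
for k in cv2.findContours(m,0,2)[0]:
    q=cv2.approxPolyDP(k,1.5,True)[:,0]
    if cv2.contourArea(k)>20 and 150<q[:,0].min()<245 and 270<q[:,1].min()<330: print(cv2.contourArea(k),q.tolist())
for n,i in(("top",a),("scene",b)):
  for c in("red","yellow"):
    for k in cv2.findContours(mask(i,c),0,2)[0]:
        if cv2.contourArea(k)>60: print(n,c,cv2.approxPolyDP(k,2,True)[:,0].tolist())
so,Rr=rackslot(2);print("red top corners tri",tri((247.3,182),(376,216.5)),"model",so+Rr.apply([75,0,130]))
i0=cv2.imread("pics/scene0.png")[:,:,::-1]
for n,(x,y,w,hh) in dict(bottle=(245,215,30,65),cup=(303,288,30,40),dish1=(195,243,38,35),dish2=(237,213,36,30)).items():
    print(n,np.abs(i0[y:y+hh,x:x+w].astype(int)-b[y:y+hh,x:x+w]).mean().round(1))
E
```

```text
179.0 [[228, 284], [175, 301], [184, 331], [177, 307], [179, 302], [228, 286], [237, 313]]
top red [[249, 181], [245, 183], [231, 245], [234, 246]]
top yellow [[311, 194], [307, 197], [294, 258], [298, 259]]
scene red [[349, 188], [348, 191], [375, 219], [373, 239], [376, 240], [377, 216]]
scene yellow [[309, 206], [330, 235], [336, 239], [329, 227]]
red top corners tri (array([636.43, 305.82, 147.24]), np.float64(3.153506899371449)) model [639.21 305.61 144.  ]
bottle 2.1
cup 2.3
dish1 2.7
dish2 2.4
```

```bash
python3 -c "
from cell import *
print(finish_job())"
```

```text
the job is handed in; nothing more can be done
None
```

The boards are swapped and the job is handed in, at about 24 s of the 70 s allowed. The red board stands in the empty rack slot on the stove side, and the green board leans in the table stand. Both are pushed home and released. I viewed 10 pictures. `finish_job()` gave no verdict.

Last checks, from the final images and force readings:
- **Green board:** its outline in the scene view matches the red board's original outline in the stand to within 1 px. I pressed it home until the floor pushed back with about 50 N, then let go.
- **Red board:** its corners lie within 1–2 px of the slot model, or about 3 mm. I pressed it until the floor pushed back with about 17 N. Triangulating one top corner gave 3 mm differences along the slot and in height, inside the limits but with a 3 mm ray mismatch, so that figure is rough.
- **Other objects:** the yellow board's outline is unchanged. The image patches at the bottle, cup and both side dishes differ from the first picture only by noise.
- **Robot:** the gripper was open and clear of everything, with no contact force.

**What went wrong:** my first approach to the stand ran the wrist to its joint limits. I changed the arm's posture and gripped both boards with the tool swung 30° in the board's plane. No collisions showed in the force readings.

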